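# Square up the jar row in the sample case and shut it on its push catch

## Task

The four round gem jars have slid about in the left bay of the clear-lidded sample case: nudge them back into one straight row, standing side by side against the back wall under the leaning lid. Then bring the lid down and leave it fully shut, lying level on its push-push catch and not sprung up at the front (each full press changes the catch, and it may start in or out); do not force the lid, knock a jar over or disturb the other things in and around the case.

Things in the scene. Friction and masses are not known exactly. Their poses are not given: they have to be found in the camera images.
- case: flat black sample case fixed to the table, 210 mm deep (x), 252 mm wide (y), walls 36 high, 10 thick. Origin: centre of its underside; x points from front wall to back (hinge) wall, y left, z up. Felt floor 8 mm up. Jar bay at y = -20 to +116 mm (four jars plus about 4 mm), right of it a divider 6 mm thick, 32 high, then a side bay. Inner faces: back wall x = +95, front wall x = -95 mm
- row_middle (a point): fixed point on the case, the middle of the row to be made (case x = +78.5, y = +48, z = +19 mm): jars stand on the felt, side by side across the bay, their backs against the back wall, centres 16.5 mm in front of it; the point is as high as the jars' centres
- lid (a joint): lid hinged along the case's back edge, rad: 0 = shut (level on the pressed-in catch), about 0.037 = resting on the sprung-out catch, front 7 mm too high, -0.0225 = down stop, 1.2 = open stop. It starts open, leaning forward over the back of the bay, too low for an upright tool to reach there. Stiff hinge: it stays at any angle; moving its front edge takes 1 to 3 N
- lid_hinge (a point): fixed point on the hinge axis (which runs along the case's y), in the middle of its length: case x = +103, y = 0, z = +45 mm
- lid_edge (a point): middle of the lid's front aluminium bar (20 mm wide, 250 long, 10 thick), on its outer (upper) face, 196 mm from the hinge axis, 6 mm outside the plane through the axis; the lid ends 10 mm farther out. Turns with the lid: x points along it to the hinge, z out of its outer face. Lid shut: 51 mm above the table, catch out: 7.2 mm more. Lid 250 mm wide, 0.25 kg, clear pane in the frame
- strip_edge (a point): middle of the lower edge of the clear retaining strip on the lid's underside (124 mm long along the row, 6 thick, standing 17 mm out of the underside, 48 mm from the hinge); turns with the lid. With the lid open it hangs over the bay; with the lid shut it stands 4 mm in front of the row, and a jar 6 mm or more out of line stops the lid
- catch_top (a point): fixed point inside the front wall (case x = -88, y = 0, z = +41 mm), on top of a grey housing 14 x 26 x 22 mm high: the height of the top of the catch's 8 mm wide white pin when it is in; it does not show the pin's state. Sprung pin, push-push: one full press and release leaves it in (lid lies level on it), the next lets it spring out 7 mm, lifting the lid. It may start either way
- catch_base (a point): foot of the catch (case x = -88, y = 0, z = +8 mm). The pin changes when pressed 2.5 mm or more below its in position and let go (4.4 mm below is its end and the lid's down stop); through the lid's front bar that takes 4 to 9 N; up to 3 N it hardly moves. A lid brought down on a pin that is in needs no press: pressing it hard then springs the pin out
- jar_a_mid (a point): round black gem jar with a clear snap top, 33 mm across and 22 mm high, about 22 g (0.7 to 1.4 times that); the point is its centre, 11 mm above the case floor while it stands; its colour does not matter, the jars are alike
- jar_b_mid (a point): round black gem jar with a clear snap top, 33 mm across and 22 mm high, about 22 g (0.7 to 1.4 times that); the point is its centre, 11 mm above the case floor while it stands; its colour does not matter, the jars are alike
- jar_c_mid (a point): round black gem jar with a clear snap top, 33 mm across and 22 mm high, about 22 g (0.7 to 1.4 times that); the point is its centre, 11 mm above the case floor while it stands; its colour does not matter, the jars are alike
- jar_d_mid (a point): round black gem jar with a clear snap top, 33 mm across and 22 mm high, about 22 g (0.7 to 1.4 times that); the point is its centre, 11 mm above the case floor while it stands; its colour does not matter, the jars are alike
- loupe: folding steel loupe, 25 x 45 x 14 mm, lying in the case's side bay; origin at the centre of its underside - a bystander, to be left where it lies
- grey_stone: grey palm stone, 38 x 30 x 22 mm, lying in the case's side bay; origin at the centre of its underside - a bystander, to be left where it lies
- brown_stone: brown palm stone, 48 x 35 x 24 mm, on the table to the right of the case; origin at the centre of its underside - a bystander, to be left where it lies
- pink_stone: pink mottled palm stone, 46 x 33 x 21 mm, on the table to the right of the case; origin at the centre of its underside - a bystander, to be left where it lies
- marker: black and white marker pen, 135 mm long, 17 mm thick, on the table in front of the case; origin at the centre of its underside - a bystander, to be left where it lies
Not all that is in view belongs to the job. Leave any orange look-alike of the part that bears jar_d_mid alone.

How it is judged (in metres and radians):
At the end, for the whole second after the job is handed in: All four jars stand upright on the floor of the case's left bay, side by side, their backs within 5 mm of the back wall (centres 73.5 to 83 mm behind the case's middle); the lid is shut, within 0.012 rad (about 2.4 mm at its front) of level, at rest and let go (x of jar_a_mid in the frame of case between 0.0735 and 0.083 m and y of jar_a_mid in the frame of case between -0.01 and 0.106 m and z of each of jar_a_mid, jar_b_mid, jar_c_mid, jar_d_mid in the frame of case below 0.023 m and angle between each of jar_a_mid, jar_b_mid, jar_c_mid, jar_d_mid's own z axis and vertical below 0.12 rad and x of jar_b_mid in the frame of case between 0.0735 and 0.083 m and y of jar_b_mid in the frame of case between -0.01 and 0.106 m and x of jar_c_mid in the frame of case between 0.0735 and 0.083 m and y of jar_c_mid in the frame of case between -0.01 and 0.106 m and x of jar_d_mid in the frame of case between 0.0735 and 0.083 m and y of jar_d_mid in the frame of case between -0.01 and 0.106 m and value of joint lid between -0.012 and 0.012 rad and velocity of joint lid below 0.02 rad/s); the robot touches nothing.
It fails at once if a jar is knocked over (angle between any of jar_a_mid, jar_b_mid, jar_c_mid, jar_d_mid's own z axis and vertical above 0.7 rad).
It fails at once if one of the other things in or around the case (loupe, stones, marker) is shifted by more than 20 mm (distance of any of loupe, grey_stone, brown_stone, pink_stone, marker from where it was at the start of the episode above 0.02 m).
It fails at once if the robot presses on the lid with more than 40 N (contact force between any of the arm, the fingers and lid above 40 N).
It also fails if it takes over 66 s, if anything falls off the work surface, if the arm or the gripper's body presses on something with over 40 N, if the wrist force passes 120 N, or if a joint passes its speed limit or range.

## Robot

A 6-joint arm with a two-finger parallel gripper is mounted at the origin on a cart in front of the work surface, level with it; the furniture and walls round the work are solid. World frame = base frame: x ahead of the robot, y to its left, z up, the work surface at z = 0. Lengths are in mm, angles in degrees, forces in N, time in s.
With the tool pointing down it reaches from about 275 to 850 mm from the base axis. Payload 5.2 kg.
Tool frame: the origin (TCP) lies midway between the tips of the shut fingers; the grasp point (between the pads) lies 19 mm behind it; z points along the fingers, y is the direction in which the jaws open and shut (so a half turn about z gives the same grasp; the last joint's range is limited). The gripper opens to 85 mm and grips with 20 to 120 N. Pads are 22 mm wide; open, the fingers measure 114 mm over their backs; the gripper's body (76 mm by 85 mm) begins 54 mm behind the grasp point. The pads swing forward as they close: fully open they stand 13 mm farther back than shut.
Start: joints at [51.921, 14.817, 87.949, -0, 77.235, -11.62], TCP at [245.038, 492.403, 201.21] pointing down, gripper open.
Joint ranges: [-179.93, 179.93], [-52.35, 119.4], [10.71, 147.94], [-69.91, 249.91], [12.55, 155.21], [-178.61, 178.61]. Speed limits (degrees/s): [147.25, 147.25, 180, 180, 180, 180].

## Interface

Orientations are given as a 3x3 rotation matrix whose columns are the frame's x, y, z axes.
In Python, from cell import bot gives the robot as it stands.
- The arm moves only by the tool jog_arm, never from a script. Its argument "deltas" is text: rows parted by semicolons, each of 7 numbers parted by spaces: the turn, a rotation vector about the tool's x, y, z in degrees, then the shift along the tool's x, y, z in m, then the finger opening in m, from 0 to 0.0854. In form: rx ry rz dx dy dz claw; .... A call has 1 to 5 rows; each row shifts and turns the commanded pose from where the row before left it, along the tool's axes as they then stand; what a row does not reach is not made up. A row lasts 1/12 s, in which the tool goes at most 41.7 mm and 7.16 degrees, less where a joint would pass 70% of its speed; a pose out of reach is approached as far as the arm can. A call is refused whole if a number of a shift passes 0.0417 or a number of a turn 7.16, either way. A call with a gripper value outside its range is refused whole. The fingers move at their own pace and stop on an object; "squeeze" is the grip in N (left out, the last holds). Time passes only in rows, so rows that do not move let the fingers close. It gives the time, the measured TCP pose, the force and the opening at its end, in the units of the state.
- bot.get_state(): the state, without advancing time (a new reading comes with each control period).
- bot.grab_frame(name): name is "scene" or "top"; returns (picture, depth): 384x512x3 uint8, blue, green, red; 384x512 float32, mm along the optical axis (not along the pixel's ray), 0 where there is no reading.
- bot.camera_params(name): a dict with "vertical_fov" (degrees; the focal length in pixels is half the picture's height over the tangent of half this angle, whatever the lens; pixels are square), "cx", "cy" (the principal point, pixels), "rvec" (rotation vector, rad) and "tvec" (3), from world to camera coordinates, as OpenCV has them. Camera axes: x right, y down, z forward; pixel columns grow to the right and rows downward; lengths in mm; the calibration is good to about 2 mm. A picture is of the moment at which its call begins. camera_params takes no time and is no camera call.
- bot.finish_job(): hands the job in, once; it reports no verdict.
The state is a dict: "clock": time; "joints": joint angles; "dq": joint speeds; "joint_torque": joint torques, N m; "eef_pos": TCP position; "orientation": TCP orientation; "ft_force": force on the tool from outside, world axes, zero at the start; "ft_torque": the same for the moment, N m; "width": finger opening in mm.
Only numpy, scipy, OpenCV 4.12 (cv2) and the standard library are available. Lean on these libraries where they do the work, as an engineer would, in place of code of your own. Each camera call takes 0.05 s, during which the arm holds its last target.

## Working session

There is one attempt and no reset: what is moved stays moved. The work goes in short steps, Python scripts to look and compute and a tool call to move; the robot and the scene stay as the last step left them, time stands still between calls to the robot, and variables do not carry over. Pictures are saved under pics/ and viewed, and the job is handed in when it is done.

Besides the shell and the picture viewer there is one more tool, called after "Call:" as name(argument=value, ...) on one line, values as JSON. jog_arm: Moves the arm, as the interface text tells. Its arguments: {"type":"object","properties":{"deltas":{"type":"string"},"squeeze":{"type":"number"}},"required":["deltas"]}

```bash
ls; mkdir -p pics; cat > h.py <<'E'
import numpy as np, cv2
from cell import bot
def cam(n):
    p=bot.camera_params(n); f=192/np.tan(np.radians(p["vertical_fov"])/2)
    K=np.array([[f,0,p["cx"]],[0,f,p["cy"]],[0,0,1]]); R=cv2.Rodrigues(np.array(p["rvec"],float))[0]
    return K,R,np.array(p["tvec"],float).ravel(),p
def proj(n,P):
    K,R,t,_=cam(n); c=(R@np.atleast_2d(P).T).T+t; q=(K@c.T).T; return q[:,:2]/q[:,2:]
def ray(n,u,v,z):
    K,R,t,_=cam(n); d=R.T@np.linalg.inv(K)@np.array([u,v,1.]); o=-R.T@t; return o+d*(z-o[2])/d[2]
def dep(n,u,v,D):
    K,R,t,_=cam(n); c=np.linalg.inv(K)@np.array([u,v,1.])*D; return R.T@(c-t)
def cloud(n,D):
    K,R,t,_=cam(n); v,u=np.mgrid[:384,:512]; c=np.stack([(u-K[0,2])/K[0,0]*D,(v-K[1,2])/K[1,1]*D,D],-1); return (c-t)@R
E
python3 - <<'E'
from h import *
print(bot.get_state())
for n in("scene","top"):
    im,D=bot.grab_frame(n); cv2.imwrite(f"pics/{n}0.png",im); np.savez(f"{n}0.npz",im=im,D=D); K,R,t,p=cam(n); print(n,p,-R.T@t)
E
```

```text
pics
{'clock': 0.0, 'joints': array([ 5.19219238e+01,  1.48595067e+01,  8.80109601e+01, -6.05014255e-04,
        7.72333389e+01, -1.16211699e+01]), 'dq': array([-0.05310909, -0.0642935 , -0.08756114,  0.06155081, -0.04023991,
       -0.07141451]), 'joint_torque': array([ 2.37255854e-04, -4.46037197e+01, -2.90568566e+01, -2.92781215e-04,
        1.16902107e-02,  4.85802707e-05]), 'eef_pos': array([244.67469314, 491.94065863, 200.37322782]), 'orientation': array([[-8.95270553e-01,  4.45521499e-01, -1.10926287e-03],
       [ 4.45522739e-01,  8.95269477e-01, -1.43250908e-03],
       [ 3.54875597e-04, -1.77668503e-03, -9.99998359e-01]]), 'ft_force': array([-0.45267217,  0.72592119, -0.00646511]), 'ft_torque': array([-0.01615937, -0.00662685,  0.02440253]), 'width': 85.3239703942517}
scene {'vertical_fov': 57.773934982918355, 'cx': 255.3944858340557, 'cy': 183.97654539145896, 'rvec': array([ 0.81999367, -2.26906039,  1.38539652]), 'tvec': array([299.63104275, 281.55953769, 468.56545708])} [ 44.24047046 412.74853442 465.06940419]
top {'vertical_fov': 44.40371538164656, 'cx': 250.63560698396378, 'cy': 194.7480515647339, 'rvec': array([ 2.14557478, -2.12712105,  0.12692269]), 'tvec': array([-161.15172589,  558.96403601,  835.19100252])} [ 436.40388674 -177.65663863  902.18869944]
```

View pics/scene0.png

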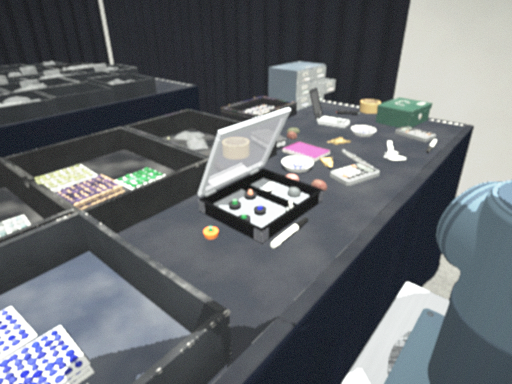

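View pics/top0.png

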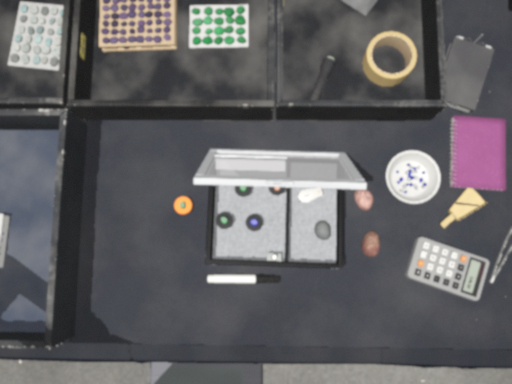

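```bash
python3 - <<'E'
from h import *
a=np.load("top0.npz")["im"][140:290,160:400]; cv2.imwrite("pics/t0c.png",cv2.resize(a,None,fx=3.3,fy=3.3,interpolation=cv2.INTER_CUBIC))
a=np.load("scene0.npz")["im"][100:250,185:345]; cv2.imwrite("pics/s0c.png",cv2.resize(a,None,fx=4,fy=4,interpolation=cv2.INTER_CUBIC))
E
```

```text
(no output)
```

View pics/t0c.png

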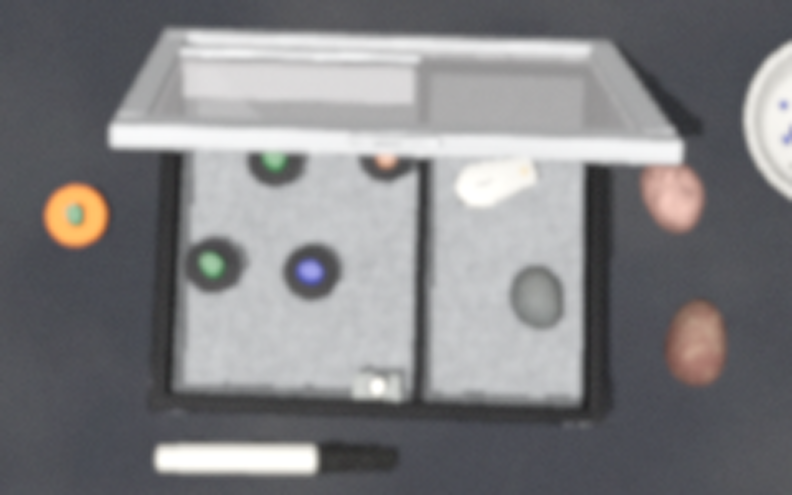

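View pics/s0c.png

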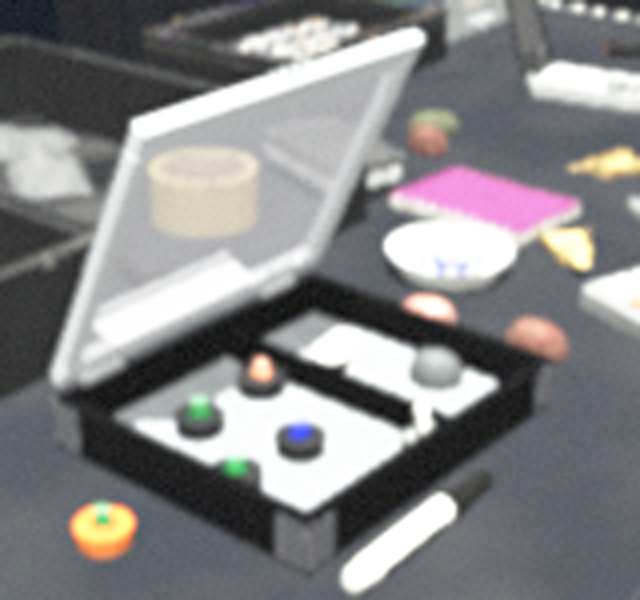

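```bash
python3 - <<'E'
from h import *
d=np.load("top0.npz"); P=cloud("top",d["D"])
np.set_printoptions(precision=1,suppress=True,linewidth=200)
# crop px -> full = 160+u/3.3, 140+v/3.3
for row in (230,245,255,262,264,266,268): print(row,[tuple(P[row,c].round(0)) for c in (205,209,212,216,250,284,287,290,320,338,342,346)])
Z=P[...,2]
m=((Z>30)&(Z<42)&(P[...,0]>150)&(P[...,0]<500)).astype(np.uint8)
vis=np.clip((Z+10)*2.,0,255).astype(np.uint8)[140:290,160:400]
vis=cv2.applyColorMap(vis,cv2.COLORMAP_JET); cv2.imwrite("pics/z0.png",cv2.resize(vis,None,fx=3.3,fy=3.3,interpolation=cv2.INTER_NEAREST))
E
```

```text
230 [(np.float64(497.0), np.float64(-68.0), np.float64(-0.0)), (np.float64(494.0), np.float64(-80.0), np.float64(37.0)), (np.float64(495.0), np.float64(-85.0), np.float64(27.0)), (np.float64(496.0), np.float64(-91.0), np.float64(12.0)), (np.float64(497.0), np.float64(-155.0), np.float64(9.0)), (np.float64(497.0), np.float64(-220.0), np.float64(8.0)), (np.float64(496.0), np.float64(-224.0), np.float64(32.0)), (np.float64(498.0), np.float64(-231.0), np.float64(8.0)), (np.float64(497.0), np.float64(-285.0), np.float64(29.0)), (np.float64(497.0), np.float64(-318.0), np.float64(33.0)), (np.float64(497.0), np.float64(-325.0), np.float64(35.0)), (np.float64(499.0), np.float64(-338.0), np.float64(2.0))]
245 [(np.float64(468.0), np.float64(-69.0), np.float64(-0.0)), (np.float64(467.0), np.float64(-81.0), np.float64(37.0)), (np.float64(468.0), np.float64(-84.0), np.float64(13.0)), (np.float64(468.0), np.float64(-91.0), np.float64(10.0)), (np.float64(469.0), np.float64(-155.0), np.float64(9.0)), (np.float64(469.0), np.float64(-220.0), np.float64(8.0)), (np.float64(468.0), np.float64(-224.0), np
[... 3134 characters left out ...]
268 [(np.float64(425.0), np.float64(-70.0), np.float64(2.0)), (np.float64(425.0), np.float64(-78.0), np.float64(4.0)), (np.float64(425.0), np.float64(-83.0), np.float64(0.0)), (np.float64(425.0), np.float64(-91.0), np.float64(2.0)), (np.float64(426.0), np.float64(-156.0), np.float64(1.0)), (np.float64(426.0), np.float64(-220.0), np.float64(-1.0)), (np.float64(426.0), np.float64(-226.0), np.float64(-2.0)), (np.float64(426.0), np.float64(-231.0), np.float64(2.0)), (np.float64(427.0), np.float64(-288.0), np.float64(3.0)), (np.float64(428.0), np.float64(-316.0), np.float64(35.0)), (np.float64(428.0), np.float64(-323.0), np.float64(35.0)), (np.float64(427.0), np.float64(-336.0), np.float64(2.0))]
```

View pics/z0.png

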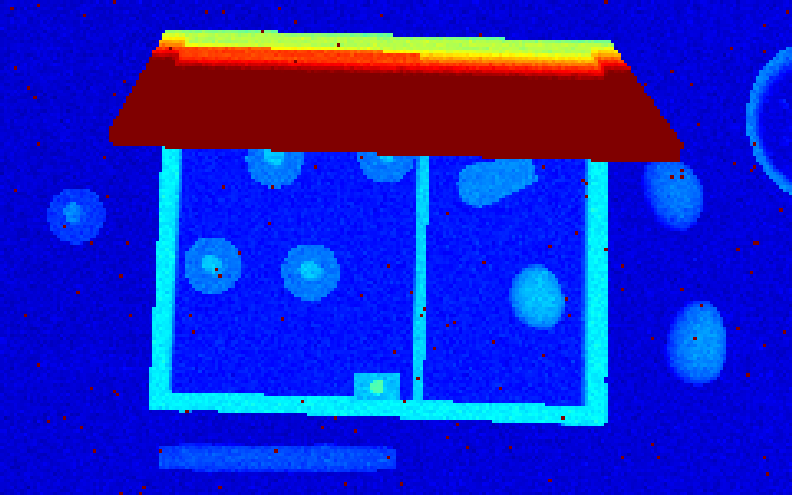

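```bash
cat >> h.py <<'E'
def case_fit(P):
    Z=P[...,2]; X=P[...,0]; Y=P[...,1]
    m=((Z>27)&(Z<46)&(X>415)&(X<560)&(Y>-350)&(Y<-60)).astype(np.uint8)
    m=cv2.morphologyEx(m,cv2.MORPH_OPEN,np.ones((2,2)))
    # project pixels on the plane z=36 for sharper edges
    v,u=np.nonzero(m); Q=np.array([ray("top",a,b,36) for a,b in zip(u,v)])
    # front edge : for each column min x ; inner... 
    fr=[]; 
    for c in np.unique(u):
        if 215<c<335 : k=np.nonzero(u==c)[0]; i=k[np.argmax(v[k])]; fr.append(ray("top",c,v[i]+.5,36))
    L=[];R=[]
    for r in np.unique(v):
        if 190<r<255: k=np.nonzero(v==r)[0]; L.append(ray("top",u[k].min()-.5,r,36)); R.append(ray("top",u[k].max()+.5,r,36))
    return np.array(fr),np.array(L),np.array(R)
E
python3 - <<'E'
from h import *
np.set_printoptions(precision=2,suppress=True,linewidth=200)
d=np.load("top0.npz"); P=cloud("top",d["D"])
fr,L,R=case_fit(P)
from numpy import polyfit,median
pf=polyfit(fr[:,1],fr[:,0],1); pl=polyfit(L[:,0],L[:,1],1); pr=polyfit(R[:,0],R[:,1],1)
for k in range(3):
  e=fr[:,0]-np.polyval(pf,fr[:,1]); fr=fr[abs(e)<2]; pf=polyfit(fr[:,1],fr[:,0],1)
  e=L[:,1]-np.polyval(pl,L[:,0]); L=L[abs(e)<2]; pl=polyfit(L[:,0],L[:,1],1)
  e=R[:,1]-np.polyval(pr,R[:,0]); R=R[abs(e)<2]; pr=polyfit(R[:,0],R[:,1],1)
print(pf,pl,pr,len(fr),len(L),len(R))
# yaw: front edge direction = -y_case: x= a*y+b ; y_case dir ~ (a,1); yaw=-atan(a); sides: y = s x + c; yaw = atan(s)
print("yaw",-np.degrees(np.arctan(pf[0])),np.degrees(np.arctan(pl[0])),np.degrees(np.arctan(pr[0])))
# width at x=480
print("width",np.polyval(pl,480)-np.polyval(pr,480))
# lid
Z=P[...,2];m=(Z>60)&(P[...,0]>500)&(P[...,0]<700)&(P[...,1]>-380)&(P[...,1]<-20); m[:140]=0
q=P[m]; print(q[:,0].min(),q[:,0].max(),q[:,2].max(),len(q))
# plane fit RANSAC of upper surface (frame and pane slightly different)
rng=np.random.default_rng(0);best=None
for i in range(500):
  s=q[rng.choice(len(q),3)];n=np.cross(s[1]-s[0],s[2]-s[0]);
  if np.linalg.norm(n)<1:continue
  n/=np.linalg.norm(n);e=abs((q-s[0])@n)<2
  if best is None or e.sum()>best.sum():best=e
c=q[best].mean(0);n=np.linalg.svd(q[best]-c)[2][2];n*=np.sign(n[2]) ;print(best.sum(),c,n)
# jars blobs z>22 inside bay
m=(Z>22)&(Z<36)&(P[...,0]>445)&(P[...,0]<545)&(P[...,1]>-320)&(P[...,1]<-86)
nn,lab,st,ce=cv2.connectedComponentsWithStats(m.astype(np.uint8))
for i in range(1,nn):
  if st[i,4]>30: print(st[i],ce[i],P[lab==i].mean(0), np.median(Z[lab==i]), ray("top",*ce[i],30))
E
```

```text
[  0.03 433.88] [ -0.03 -62.8 ] [  -0.02 -320.06] 118 59 10
yaw -1.4931970276074906 -1.6126864121776925 -1.0278757906288056
width 252.36414002429626
543.1830884024168 639.8441768255906 239.67496998461033 5408
3739 [ 585.23 -205.59  162.31] [ 0.91 -0.02  0.42]
[285 204   5  54 181] [286.69 230.69] [ 494.77 -223.4    32.2 ] 32.54990197583347 [ 494.79 -223.51   30.  ]
[337 204   3  55  96] [337.57 231.75] [ 493.82 -317.22   30.13] 29.780147053664592 [ 493.65 -317.24   30.  ]
[221 212   8  12  47] [223.94 218.85] [ 516.06 -106.63   27.17] 28.235699346761944 [ 515.8  -106.85   30.  ]
[249 216  12  11  55] [254.11 221.71] [ 511.2  -163.05   26.83] 26.24676171544872 [ 510.93 -163.09   30.  ]
[315 221  16  18 209] [322.66 229.33] [ 498.08 -290.2    27.34] 27.514115237871078 [ 497.88 -289.87   30.  ]
[267 253  14   5  59] [273.47 254.8 ] [ 450.29 -199.23   30.72] 30.745966722210355 [ 450.3  -199.25   30.  ]
```

```bash
python3 - <<'E'
from h import *
np.set_printoptions(precision=2,suppress=True,linewidth=200)
d=np.load("top0.npz"); D=cv2.medianBlur(d["D"],3); P=cloud("top",D); Z=P[...,2]
def fit(pts,i,j):
    pts=np.array(pts); p=np.polyfit(pts[:,i],pts[:,j],1)
    for k in range(4):
        e=pts[:,j]-np.polyval(p,pts[:,i]); pts=pts[abs(e)<max(1.2,1.5*e.std())]; p=np.polyfit(pts[:,i],pts[:,j],1)
    return p,len(pts)
f=[];l=[];li=[];r=[];ri=[];dl=[];dr=[]
for c in range(212,338):
    k=[v for v in range(255,275) if 25<Z[v,c]<46]
    if k: f.append(ray("top",c,max(k)+.5,36))
for v in range(192,256):
    k=[c for c in range(200,225) if Z[v,c]>25]; 
    if k: l.append(ray("top",min(k)-.5,v,36))
    k=[c for c in range(330,352) if 25<Z[v,c]<46]
    if k: r.append(ray("top",max(k)+.5,v,36))
    k=[c for c in range(278,296) if Z[v,c]>20]
    if k: dr.append(ray("top",max(k)+.5,v,32))
pf,pl,pr,pd=fit(f,1,0),fit(l,0,1),fit(r,0,1),fit(dr,0,1); print(pf,pl,pr,pd)
print("at x=480",[np.polyval(p[0],480) for p in (pl,pr,pd)])
# catch
print(Z[246:264,264:284].astype(int))
E
```

```text
(array([  0.03, 435.84]), 123) (array([ -0.03, -62.2 ]), 64) (array([  -0.02, -318.39]), 62) (array([  -0.03, -212.9 ]), 64)
at x=480 [np.float64(-74.34586939130756), np.float64(-326.85665685706135), np.float64(-226.25036176194058)]
[[ 9  8  8  8  8  8  8  8  8  9  9  8  8  8  9 10 10  9  8  7]
 [ 8  8  8  8  8  8  7  7  7  8  8  8  7  8  9  9  8  8  8  8]
 [ 8  8  8  8  8  8  7  8  8  8  8  8  8  8  9  9  8  7  8  8]
 [ 8  8  9  8  8  7  7  7  7  8  7  8  7  8  8  7  7  8  8  8]
 [ 8  8  9  9  9  9  9 10  9  9  7  8  8  9  8  8  7  8  8  8]
 [ 8  8  9  9  9  9  9  9  9  9  8  9  8  9  8  9  7  7  7  8]
 [ 8  8  9  9 10 10  9  9  9 11 11 11  9  9  9  9  9  8  8  8]
 [ 8  8  8 10 29 30 30 30 30 30 30 28 30 29 30 31 10  9  8  8]
 [ 8  8 10 29 30 30 30 30 31 31 32 31 31 30 30 31 30  9  8  8]
 [ 8  9 11 30 30 30 29 30 31 45 47 32 32 30 30 30 30  9  8  9]
 [10 10 10 29 31 31 30 31 44 47 48 48 32 30 29 29 28  9  8  9]
 [10  9 10 29 30 30 30 33 46 47 48 47 32 30 29 29 29  9  8  9]
 [ 9  9  9 29 30 30 31 32 34 46 47 39 32 31 30 29 29  9  8  8]
 [ 9  9 29 29 29 29 31 31 31 34 34 30 30 31 31 30 29  9  8  9]
 [36 33 33 32 31 31 31 31 31 33 33 30 31 33 33 33 30 28 10 11]
 [36 35 34 34 35 35 35 34 35 35 35 36 35 36 35 36 35 36 36 36]
 [36 35 35 35 36 36 35 35 35 36 37 36 36 36 36 36 36 36 36 37]
 [36 36 36 36 36 36 35 37 36 36 36 36 36 36 36 36 36 36 36 36]]
```

```bash
cat >> h.py <<'E'
import math
YAW=math.radians(-1.5)
xh=np.array([math.cos(YAW),math.sin(YAW),0]); yh=np.array([-math.sin(YAW),math.cos(YAW),0])
O=np.array([535.4,-202.0,0.])
def c2w(p): p=np.asarray(p,float); return O+p[0]*xh+p[1]*yh+np.array([0,0,p[2]])
def w2c(p): q=np.asarray(p,float)-O; return np.array([q@xh,q@yh,q[2]])
E
python3 - <<'E'
from h import *
np.set_printoptions(precision=2,suppress=True,linewidth=200)
d=np.load("top0.npz"); D=cv2.medianBlur(d["D"],3); P=cloud("top",D); Z=P[...,2]
f=[]
for c in range(212,338):
    k=[v for v in range(255,275) if 25<Z[v,c]<46]
    if k: f.append(ray("top",c,max(k)+.5,36))
f=np.array(f);p=np.polyfit(f[:,1],f[:,0],1);print(p, np.polyval(p,-199.2))
print("pin",w2c(ray("top",273.5,256,48)))
# jars: depth z in 14..26 blobs
m=((Z>15)&(Z<33)&(P[...,0]>448)&(P[...,0]<560)&(P[...,1]>-218)&(P[...,1]<-84)).astype(np.uint8); m[:188]=0
m=cv2.morphologyEx(m,cv2.MORPH_OPEN,np.ones((3,3)))
n,lab,st,ce=cv2.connectedComponentsWithStats(m)
for i in range(1,n):
  if st[i,4]<60: continue
  cs=cv2.findContours((lab==i).astype(np.uint8),cv2.RETR_EXTERNAL,cv2.CHAIN_APPROX_NONE)[0][0][:,0]
  print(st[i],ce[i],"z",np.median(Z[lab==i]),"case",w2c(ray("top",*ce[i],24)), "circ",cv2.minEnclosingCircle(cs))
# scene projections of case corners check
im=np.load("scene0.npz")["im"].copy()
im=cv2.resize(im,None,fx=4,fy=4,interpolation=cv2.INTER_CUBIC)
def dr(pts,col):
    q=proj("scene",np.array([c2w(a) for a in pts])); 
    cv2.polylines(im,[((q+.5)*4).astype(int)],True,col,1)
dr([(-105,-126,36),(105,-126,36),(105,126,36),(-105,126,36)],(0,0,255))
dr([(-95,-20,8),(95,-20,8),(95,116,8),(-95,116,8)],(0,255,255))
cv2.imwrite("pics/s1.png",im[100*4:250*4,185*4:345*4])
E
```

```text
[  0.03 435.59] 430.356236216949
pin [-87.58   0.85  48.  ]
[216 212  17  17 240] [223.9  219.82] z 20.72063531267777 case [-23.38  95.1   24.  ] circ ((224.0, 219.72727966308594), 8.825779914855957)
[245 214  18  17 241] [253.6  221.84] z 21.180694094412083 case [-25.25  39.3   24.  ] circ ((253.5872039794922, 221.6976776123047), 8.722246170043945)
```

View pics/s1.png

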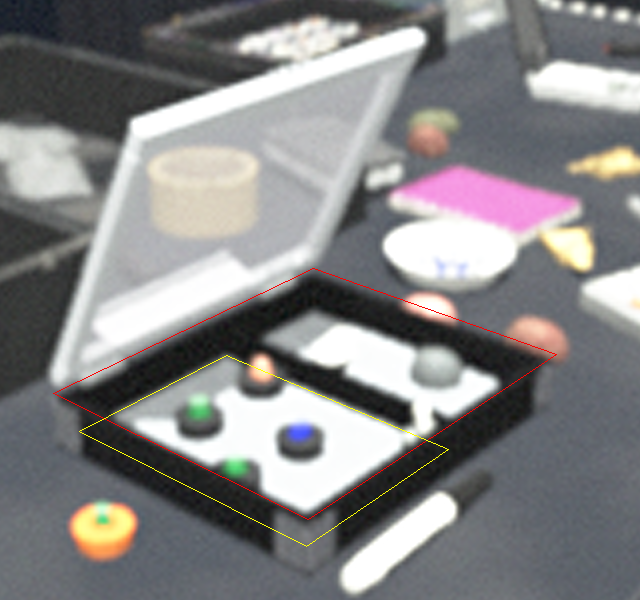

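```bash
cat >> h.py <<'E'
def gems(im,lo=24,show=False):
    hsv=cv2.cvtColor(im,cv2.COLOR_BGR2HSV); out=[]
    m=((hsv[...,1]>70)&(hsv[...,2]>60)).astype(np.uint8)
    n,lab,st,ce=cv2.connectedComponentsWithStats(m)
    for i in range(1,n):
        if st[i,4]<6: continue
        w=w2c(ray("scene",*ce[i],lo))
        if -100<w[0]<110 and -30<w[1]<125:
            out.append((ce[i].round(1),int(st[i,4]),im[lab==i].mean(0).astype(int),w[:2].round(1)))
    return out
E
python3 - <<'E'
from h import *
d=np.load("scene0.npz")
for z in (22,26,30):
  for g in gems(d["im"],z): print(z,*g)
P=cloud("scene",cv2.medianBlur(d["D"],3))
for g in gems(d["im"]): u,v=g[0].astype(int); print(P[v,u].round(1), w2c(P[v,u]).round(1))
# top partial circles
d=np.load("top0.npz");D=cv2.medianBlur(d["D"],3); P=cloud("top",D); Z=P[...,2]
print(Z[184:200:,230:292:2].astype(int))
E
```

```text
22 [249.7 191.6] 33 [129 153 197] [47.  -3.3]
22 [234.4 202.6] 21 [115 174  97] [36.9 65.5]
22 [259.5 207.8] 26 [217 108  99] [-27.9  43.3]
22 [243.3 216.9] 26 [106 167  88] [-26.1  99.8]
26 [249.7 191.6] 33 [129 153 197] [41.9  2.2]
26 [234.4 202.6] 21 [115 174  97] [32.  70.4]
26 [259.5 207.8] 26 [217 108  99] [-32.2  48.3]
26 [243.3 216.9] 26 [106 167  88] [-30.4 104.3]
30 [249.7 191.6] 33 [129 153 197] [36.9  7.6]
30 [234.4 202.6] 21 [115 174  97] [27.1 75.2]
30 [259.5 207.8] 26 [217 108  99] [-36.6  53.3]
30 [243.3 216.9] 26 [106 167  88] [-34.7 108.8]
[ 579.7 -200.8   27. ] [44.3  2.4 27. ]
[ 572.7 -134.8   25.3] [35.5 68.1 25.3]
[ 508.8 -156.2   25.2] [-27.8  45.1  25.2]
[ 512.5 -101.2   24.5] [-25.5 100.2  24.5]
[[228 228 228 229 230 228 228 229 230 229 229 230 230 230 230 230 230 230
  230 229 230 230 229 231 230 232 231 232 232 231 230]
 [ 10   9  18  20  23  31 227 228 229 228 228 228 229 229 228 228 228 230
  228 228 229 229 228 230 230 230 230 230 231 230 230]
 [  8   8  10  19  21  30  30  30  29  22  22  19   9   9   9   8   8   8
    9  22  21  21 226 229 229 229 228 
[... 994 characters left out ...]
    8   7   7  10  19  19  18  17   7   9  26  32   8]
 [  9   8   8   8   9  19  22  21  18   9   6   6   7   9   7   8   8   7
    8   8   7   7  10   9  10   9   7   8  28  33   9]
 [  8   8   8   9   9   9  20  17  10   9   9   7   8   9   8   8   8   8
    8   7   6   8   9   8  10   8   8   8  28  32   9]
 [  9   9   8   9   9   7   9   8   8   9   8   7   7   9   8   8   8   8
    8   8   8   8   8   7   8   8   8   8  30  33  10]
 [ 10   8   8   8   8   8   7   7   7   9   8   8   8   8   8   8   8   9
    9   8   8   9   9   7   9   9   8   9  31  32   9]
 [  9   8   8   8   8   8   8   7   7   7   7   7   7   8   8   8   9   9
    8   8   8   8   9   8   8   9   9   9  30  32   8]]
```

```bash
cat >> h.py <<'E'
from scipy.spatial.transform import Rotation as Ro
def Rt(tau,yaw=-1.5):
    t=math.radians(tau); a=math.radians(yaw); s,c=math.sin(t),math.cos(t)
    M=np.array([[-c,0,s],[0,1,0],[-s,0,-c]]).astype(float)
    return Ro.from_euler('z',yaw,degrees=True).as_matrix()@M
def plan(target,tau,yaw=-1.5,step=40,claw=0,world=False,turn=7.0):
    s=bot.get_state(); p=np.array(s["eef_pos"]); R=np.array(s["orientation"]); T=np.asarray(target,float) if world else c2w(target); RT=Rt(tau,yaw)
    rv=Ro.from_matrix(R.T@RT).as_rotvec(degrees=True)
    n=max(1,math.ceil(np.linalg.norm(T-p)/step),math.ceil(np.linalg.norm(rv)/turn))
    Rs=[R@Ro.from_rotvec(rv*i/n,degrees=True).as_matrix() for i in range(n+1)]
    print("now case",w2c(p).round(1),"n",n,"clock",s["clock"])
    for i in range(n):
        d=Rs[i].T@(T-p)/n/1000; r=rv/n
        print("%.2f %.2f %.2f %.4f %.4f %.4f %g;"%(*r,*d,claw))
def st():
    s=bot.get_state(); print("t",round(s["clock"],2),"case",w2c(s["eef_pos"]).round(1),"F",np.round(s["ft_force"],1),"w",round(s["width"],1),"tau",round(math.degrees(math.atan2(s["orientation"][0][2],-s["orientation"][2][2])),1)); return s
E
python3 - <<'E'
from h import *
plan((-81,0,150),32.5)
E
```

```text
now case [-308.8  686.1  200.4] n 19 clock 0.1
-0.38 -1.69 -1.28 -0.0261 -0.0277 0.0027 0;
-0.38 -1.69 -1.28 -0.0254 -0.0283 0.0033 0;
-0.38 -1.69 -1.28 -0.0247 -0.0288 0.0038 0;
-0.38 -1.69 -1.28 -0.0239 -0.0294 0.0043 0;
-0.38 -1.69 -1.28 -0.0231 -0.0300 0.0048 0;
-0.38 -1.69 -1.28 -0.0223 -0.0305 0.0053 0;
-0.38 -1.69 -1.28 -0.0214 -0.0310 0.0057 0;
-0.38 -1.69 -1.28 -0.0205 -0.0315 0.0062 0;
-0.38 -1.69 -1.28 -0.0197 -0.0320 0.0065 0;
-0.38 -1.69 -1.28 -0.0187 -0.0325 0.0069 0;
-0.38 -1.69 -1.28 -0.0178 -0.0330 0.0072 0;
-0.38 -1.69 -1.28 -0.0168 -0.0334 0.0075 0;
-0.38 -1.69 -1.28 -0.0159 -0.0338 0.0078 0;
-0.38 -1.69 -1.28 -0.0149 -0.0342 0.0080 0;
-0.38 -1.69 -1.28 -0.0139 -0.0346 0.0082 0;
-0.38 -1.69 -1.28 -0.0129 -0.0349 0.0083 0;
-0.38 -1.69 -1.28 -0.0118 -0.0353 0.0085 0;
-0.38 -1.69 -1.28 -0.0108 -0.0356 0.0086 0;
-0.38 -1.69 -1.28 -0.0097 -0.0358 0.0086 0;
```

Call:
jog_arm(deltas="-0.4 -1.7 -1.3 -0.026 -0.028 0.003 0; -0.4 -1.7 -1.3 -0.025 -0.028 0.003 0; -0.4 -1.7 -1.3 -0.025 -0.029 0.004 0; -0.4 -1.7 -1.3 -0.024 -0.029 0.004 0; -0.4 -1.7 -1.3 -0.023 -0.03 0.005 0", squeeze=20)

```text
clock: 0.52
eef_pos: [300.3, 309.0, 187.2]
orientation: [[-0.929, 0.337, 0.15], [0.337, 0.941, -0.027], [-0.151, 0.026, -0.988]]
ft_force: [0.5, -0.7, 0.2]
width: 25.4
```

Call:
jog_arm(deltas="-0.4 -1.7 -1.3 -0.022 -0.031 0.005 0; -0.4 -1.7 -1.3 -0.021 -0.031 0.006 0; -0.4 -1.7 -1.3 -0.021 -0.032 0.006 0; -0.4 -1.7 -1.3 -0.020 -0.032 0.006 0; -0.4 -1.7 -1.3 -0.019 -0.033 0.007 0")

```text
clock: 0.93
eef_pos: [355.8, 126.1, 174.6]
orientation: [[-0.928, 0.223, 0.299], [0.223, 0.974, -0.035], [-0.3, 0.034, -0.953]]
ft_force: [0.9, -0.3, 0.2]
width: -0.3
```

Call:
jog_arm(deltas="-0.4 -1.7 -1.3 -0.018 -0.033 0.007 0; -0.4 -1.7 -1.3 -0.017 -0.033 0.007 0; -0.4 -1.7 -1.3 -0.016 -0.034 0.008 0; -0.4 -1.7 -1.3 -0.015 -0.034 0.008 0; -0.4 -1.7 -1.3 -0.014 -0.035 0.008 0")

```text
clock: 1.35
eef_pos: [401.9, -21.1, 162.7]
orientation: [[-0.902, 0.128, 0.412], [0.13, 0.991, -0.024], [-0.411, 0.032, -0.911]]
ft_force: [0.3, 1.4, -0.3]
width: 0.1
```

```bash
python3 - <<'E'
from h import *
plan((-81,0,150),32.5)
E
```

```text
now case [-138.1  177.4  162.7] n 5 clock 1.35
-0.24 -1.62 -1.21 -0.0131 -0.0342 0.0075 0;
-0.24 -1.62 -1.21 -0.0121 -0.0345 0.0077 0;
-0.24 -1.62 -1.21 -0.0112 -0.0348 0.0079 0;
-0.24 -1.62 -1.21 -0.0102 -0.0350 0.0080 0;
-0.24 -1.62 -1.21 -0.0093 -0.0353 0.0082 0;
```

Call:
jog_arm(deltas="-0.3 -1.7 -1.3 -0.013 -0.034 0.008 0; -0.3 -1.7 -1.3 -0.012 -0.034 0.008 0; -0.2 -1.6 -1.2 -0.011 -0.035 0.008 0; -0.2 -1.6 -1.2 -0.010 -0.035 0.008 0; 0 0 0 0 0 0 0")

```text
clock: 1.77
eef_pos: [441.0, -156.8, 151.6]
orientation: [[-0.862, 0.057, 0.504], [0.053, 0.998, -0.022], [-0.505, 0.008, -0.863]]
ft_force: [0.1, -0.3, 0.6]
width: -0.1
```

```bash
python3 - <<'E'
from h import *
st(); print("pre"); plan((-81,1,150),32.5)
E
```

```text
t 1.77 case [-95.6  42.7 151.6] F [ 0.1 -0.3  0.6] w -0.1 tau 30.3
pre
now case [-95.6  42.7 151.6] n 2 clock 1.7667
-0.26 -1.09 -0.86 -0.0065 -0.0206 0.0046 0;
-0.26 -1.09 -0.86 -0.0061 -0.0207 0.0046 0;
```

Call:
jog_arm(deltas="-0.3 -1.1 -0.9 -0.007 -0.021 0.005 0; -0.3 -1.1 -0.9 -0.006 -0.021 0.005 0; 0 0 0 0 0 0.035 0; 0 0 0 0 0 0.035 0; 0 0 0 0 0 0.02 0")

```text
clock: 2.18
eef_pos: [504.2, -190.9, 73.7]
orientation: [[-0.85, 0.027, 0.526], [0.029, 1.0, -0.006], [-0.526, 0.01, -0.851]]
ft_force: [-0.9, 0.3, -0.0]
width: 0.2
```

```bash
python3 - <<'E'
from h import *
st(); plan((2,0.5,18),32.5)
E
```

```text
t 2.18 case [-31.5  10.2  73.7] F [-0.9  0.3 -0. ] w 0.2 tau 31.7
now case [-31.5  10.2  73.7] n 2 clock 2.1833
0.23 -0.39 -0.19 0.0004 -0.0051 0.0324 0;
0.23 -0.39 -0.19 0.0006 -0.0050 0.0325 0;
```

Call:
jog_arm(deltas="0.2 -0.3 -0.2 0 -0.005 0.02 0; 0 0 0 0 -0.004 0.02 0; 0 0 0 0 0 0.01 0; 0 0 0 0 0 0 0")

```text
clock: 2.52
eef_pos: [537.2, -197.1, 44.2]
orientation: [[-0.859, 0.026, 0.512], [0.024, 1.0, -0.01], [-0.512, 0.003, -0.859]]
ft_force: [0.5, 0.4, -0.7]
width: 0.1
```

```bash
python3 - <<'E'
from h import *
st(); plan((2,0.5,18),32.5)
im,D=bot.grab_frame("scene"); a=cv2.resize(im[100:250,185:345],None,fx=4,fy=4,interpolation=cv2.INTER_CUBIC); cv2.imwrite("pics/s2.png",a)
E
```

```text
t 2.52 case [ 1.6  4.9 44.2] F [ 0.5  0.4 -0.7] w 0.1 tau 30.8
now case [ 1.6  4.9 44.2] n 1 clock 2.5167
0.18 -1.71 -0.08 0.0131 -0.0045 0.0227 0;
```

View pics/s2.png

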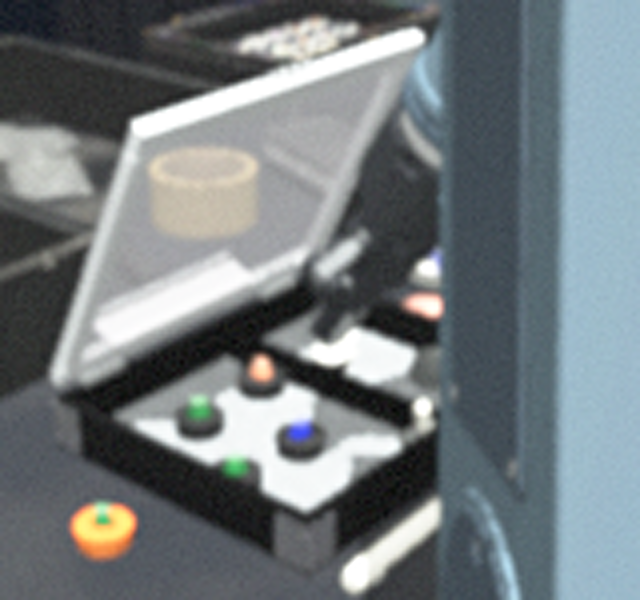

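```bash
python3 - <<'E'
from h import *
s=st(); q=proj("scene",[s["eef_pos"],s["eef_pos"]-np.array(s["orientation"])[:,2]*60]); print((q-[185,100])*4)
import time
im,D=bot.grab_frame("top"); a=cv2.resize(im[140:290,160:400],None,fx=3.3,fy=3.3,interpolation=cv2.INTER_CUBIC); cv2.imwrite("pics/t2.png",a)
q=proj("top",[s["eef_pos"],s["eef_pos"]-np.array(s["orientation"])[:,2]*60]); print((q-[160,140])*3.3)
E
```

```text
t 2.57 case [ 1.2  5.1 44.8] F [ 0.1 -0.7 -0.8] w 0.1 tau 30.8
[[302.78500105 361.91224148]
 [341.70373212 302.87438951]]
[[371.51999908 221.58974953]
 [372.39462143 268.82911144]]
```

View pics/t2.png

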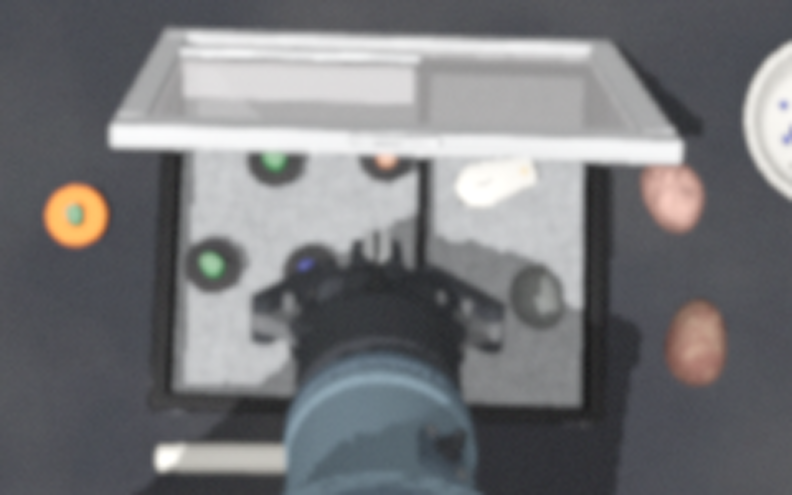

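```bash
python3 - <<'E'
from h import *
np.set_printoptions(linewidth=220)
im,D=bot.grab_frame("top"); s=st(); P=cloud("top",D); print(proj("top",[s["eef_pos"]]))
print(P[204:226,262:290,2].astype(int))
a=cv2.resize(im[190:240,240:310],None,fx=10,fy=10,interpolation=cv2.INTER_CUBIC); cv2.imwrite("pics/t3.png",a)
E
```

```text
t 2.67 case [ 0.9  4.5 45.9] F [-0.7 -0.4  0. ] w 0.2 tau 30.9
[[272.90331608 207.2046946 ]]
[[  5   8  10 902   5   8   8   8   5  10   6   7   8   8   9   9  10  10   7   9   6   9   8   7  32  28  30  27]
 [  6  13  10   6   8  11   6   9   6   7   8   7   9   7   9   9   8   7   8   6   6  11   6  10  32  31  31  32]
 [  7  10   8   9   7   6  11   9   6   6   9   7   7  10  10  10   6   6  11   9   8   8   3   8  31 902  31  30]
 [  5   7   8  10   6  10   6   7   8   9   8   9   8   8  10  10   8   6   8   8   7   5  11  10  35  31  31  33]
 [  8   9   7   8   7   9   5  10   7   8   8   8   8   7   8  10   8   8  10   9   9   7   8   8 902  33  36   7]
 [  8   9   8   7   8   9   5   7  76   8   9   9  10  10   9   7  11   8   7   7   7   8   5   7  32  32  34   8]
 [  8   9  10   8   9  13  10   8  84  83  85  81  82  84  82  85   8  10   9  10   5   6  10  11  32  33  32   7]
 [  6   7  11   6   7   7  10   9  91  88  88  86  87  87  87  86  10   8  10   8   8   7   9   8  30  33  32   9]
 [  9   9   4   7  11  84  82  84  91  93  88  91  90  92  89  90  83  77   8   8   9  
[... 823 characters left out ...]
  33   8]
 [ 21   9 110 110 122 123 118 122 121 121 119 107 107 117 119 119 119 121 122 120 119   7   8  10  35 120 119 122]
 [113 113 114 126 126 126 125 125 125 124 122 106 105 115 121 123 123 123 123 124 125 112 109  14 123 123 123 125]
 [115 116 115 138 140 139 140 138 139 902 902 102 105 115 128 139 137 138 137 138 140 139 115 115 123 125 125 124]
 [119 120 143 142 143 141 141 145 143 140 125 102 105 115 130 142 141 139 138 142 141 138 141 117 120 124 125 129]
 [122 120 146 143 145 146 145 147 143 145 116 103 104 114 130 142 144 143 143 143 144 140 146 119 121 121 127 131]
 [120 120 148 150 149 150 148 150 150 145 114 103 101 113 131 143 145 149 145 147 147 149 147 123 123 121 125 126]]
```

View pics/t3.png

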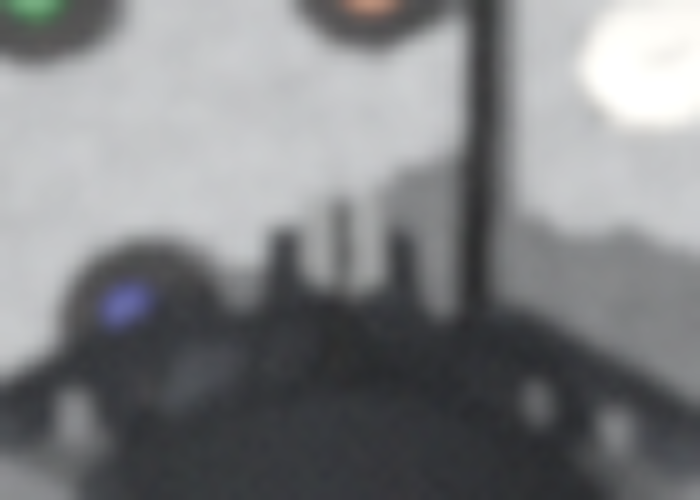

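```bash
python3 - <<'E'
from h import *
np.set_printoptions(linewidth=220)
im,D=bot.grab_frame("scene"); s=st(); P=cloud("scene",D)
z=np.array(s["orientation"])[:,2]
q=proj("scene",[s["eef_pos"]-z*k for k in (0,20,40,60,80)]); print(q.round(1))
print(s["joints"].round(1))
a=cv2.resize(im[150:210,240:300],None,fx=10,fy=10,interpolation=cv2.INTER_CUBIC)
for k in q: cv2.circle(a,tuple(int(t) for t in ((k-[240,150]+.5)*10)),3,(0,0,255),-1)
cv2.imwrite("pics/s3.png",a)
C=np.stack([w2c(p) for p in P[165:200,255:290].reshape(-1,3)]).reshape(35,35,3)
for r in range(8,30,2): print(165+r,[tuple(C[r,c].astype(int)) for c in range(6,26,2)])
E
```

```text
t 2.72 case [ 1.   4.2 46.3] F [-1.  -0.6  0.6] w 0.3 tau 30.9
[[261.  189.9]
 [264.1 185.1]
 [267.4 180.2]
 [270.7 175.1]
 [274.2 169.9]]
[ -46.2   15.3  123.8   51.7   27.5 -178.5]
173 [(np.int64(94), np.int64(-105), np.int64(25)), (np.int64(94), np.int64(-114), np.int64(22)), (np.int64(-38), np.int64(35), np.int64(117)), (np.int64(-64), np.int64(61), np.int64(134)), (np.int64(-64), np.int64(53), np.int64(132)), (np.int64(-62), np.int64(44), np.int64(128)), (np.int64(-48), np.int64(18), np.int64(114)), (np.int64(-56), np.int64(21), np.int64(118)), (np.int64(-61), np.int64(21), np.int64(119)), (np.int64(-51), np.int64(0), np.int64(108))]
175 [(np.int64(93), np.int64(-103), np.int64(20)), (np.int64(94), np.int64(-115), np.int64(15)), (np.int64(-17), np.int64(10), np.int64(96)), (np.int64(-53), np.int64(47), np.int64(121)), (np.int64(-60), np.int64(48), np.int64(124)), (np.int64(-56), np.int64(36), np.int64(118)), (np.int64(-49), np.int64(19), np.int64(109)), (np.int64(-50), np.int64(13), np.int64(108)), (np.int64(-47), np.int64(1), np.int64(102)), (np.int64(34), np.int64(-114), np.in
[... 3384 characters left out ...]
, np.int64(-49), np.int64(15)), (np.int64(14), np.int64(-54), np.int64(14)), (np.int64(16), np.int64(-65), np.int64(9)), (np.int64(13), np.int64(-70), np.int64(8)), (np.int64(8), np.int64(-73), np.int64(8)), (np.int64(3), np.int64(-76), np.int64(9))]
193 [(np.int64(19), np.int64(-18), np.int64(21)), (np.int64(12), np.int64(-17), np.int64(23)), (np.int64(6), np.int64(-18), np.int64(25)), (np.int64(0), np.int64(-18), np.int64(28)), (np.int64(-7), np.int64(-18), np.int64(30)), (np.int64(-13), np.int64(-19), np.int64(32)), (np.int64(-16), np.int64(-23), np.int64(32)), (np.int64(7), np.int64(-62), np.int64(7)), (np.int64(2), np.int64(-65), np.int64(8)), (np.int64(-3), np.int64(-67), np.int64(9))]
```

View pics/s3.png

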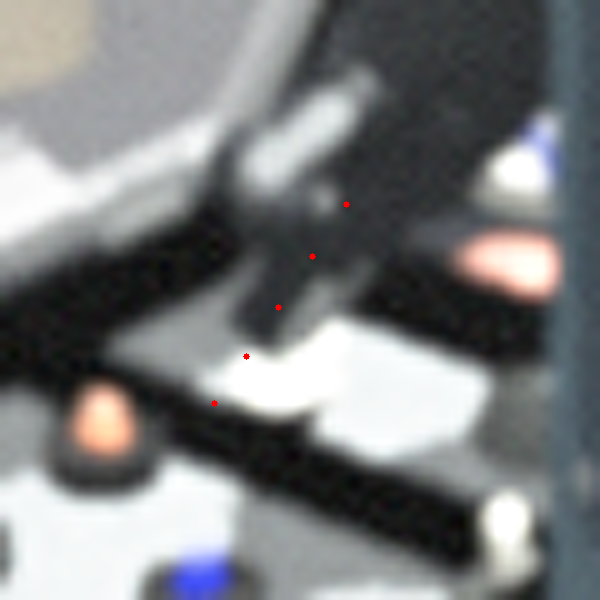

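Call:
jog_arm(deltas="0 0 0 0 0 0 0")

```text
clock: 2.8
eef_pos: [536.6, -198.2, 46.5]
orientation: [[-0.857, 0.027, 0.514], [0.024, 1.0, -0.013], [-0.514, 0.001, -0.858]]
ft_force: [-0.6, 0.9, 0.4]
width: 0.0
```

```bash
python3 - <<'E'
from h import *
np.set_printoptions(precision=2,suppress=True)
s=st(); print(s["joints"],s["dq"],s["joint_torque"],s["orientation"])
E
```

```text
t 2.8 case [ 1.1  3.8 46.5] F [-0.6  0.9  0.4] w 0.0 tau 30.9
[ -46.17   15.25  123.82   51.69   27.44 -178.54] [-0.05  0.09 -0.07  0.05 -0.12 -0.02] [  0.1  -34.69 -19.     1.39  -0.05   0.  ] [[-0.86  0.03  0.51]
 [ 0.02  1.   -0.01]
 [-0.51  0.   -0.86]]
```

Call:
jog_arm(deltas="0 0 0 0 0 -0.03 0; 0 0 0 0 0 -0.04 0; 0 0 7 0 0 -0.04 0; 0 0 7 0 0 -0.01 0; 0 0 7 0 0 0 0")

```text
clock: 3.22
eef_pos: [475.0, -198.4, 152.9]
orientation: [[-0.786, 0.338, 0.517], [0.384, 0.923, -0.019], [-0.484, 0.184, -0.856]]
ft_force: [1.0, -0.8, -0.1]
width: 0.3
```

Call:
jog_arm(deltas="0 0 7 0 0 0 0; 0 0 7 0 0 0 0; 0 0 7 0 0 0 0; 0 0 7 0 0 0 0; 0 0 7 0 0 0 0")

```text
clock: 3.63
eef_pos: [474.8, -196.7, 149.3]
orientation: [[-0.452, 0.729, 0.514], [0.845, 0.534, -0.014], [-0.285, 0.428, -0.858]]
ft_force: [-0.7, -0.0, -0.0]
width: 0.3
```

```bash
python3 - <<'E'
from h import *
np.set_printoptions(precision=2,suppress=True)
s=st(); print(s["joints"],s["orientation"])
E
```

```text
t 3.63 case [-60.7   3.7 149.3] F [-0.7 -0.  -0. ] w 0.3 tau 30.9
[ -53.82   -1.16  123.22   35.99   43.8  -109.22] [[-0.45  0.73  0.51]
 [ 0.85  0.53 -0.01]
 [-0.28  0.43 -0.86]]
```

Call:
jog_arm(deltas="0 0 7 0 0 0 0; 0 0 7 0 0 0 0; 0 0 7 0 0 0 0; 0 0 7 0 0 0 0; 0 0 7 0 0 0 0")

```text
clock: 4.05
eef_pos: [474.8, -196.6, 149.2]
orientation: [[0.048, 0.857, 0.514], [0.999, -0.047, -0.014], [0.013, 0.514, -0.858]]
ft_force: [0.0, -0.2, -0.3]
width: -0.1
```

Call:
jog_arm(deltas="0 0 7 0 0 0 0; 0 0 7 0 0 0 0; 0 0 7 0 0 0 0; 0 0 7 0 0 0 0; 0 0 7 0 0 0 0")

```text
clock: 4.47
eef_pos: [474.8, -196.7, 149.2]
orientation: [[0.53, 0.674, 0.514], [0.791, -0.612, -0.014], [0.305, 0.414, -0.858]]
ft_force: [-0.2, 1.0, -0.3]
width: -0.3
```

Call:
jog_arm(deltas="0 0 7 0 0 0 0; 0 0 7 0 0 0 0; 0 0 7 0 0 0 0; 0 0 7 0 0 0 0; 0 0 7 0 0 0 0")

```text
clock: 4.88
eef_pos: [474.8, -196.7, 149.2]
orientation: [[0.821, 0.248, 0.514], [0.297, -0.955, -0.014], [0.487, 0.164, -0.858]]
ft_force: [-0.8, -1.1, 0.4]
width: -0.4
```

```bash
cat >> h.py <<'E'
_Rt0=Rt
def Rt(tau,yaw=-1.5): return _Rt0(tau,yaw)@np.diag([-1.,-1.,1.])
E
python3 - <<'E'
from h import *
np.set_printoptions(precision=2,suppress=True,linewidth=200)
s=st(); print(s["joints"],s["orientation"])
plan((-60.7,0,149.3),32.5)
im,D=bot.grab_frame("top"); P=cloud("top",D)
z=np.array(s["orientation"])[:,2]
q=proj("top",[s["eef_pos"]-z*k for k in (0,20,40,60)]); print(q.round(1))
a=cv2.resize(im[190:270,240:320],None,fx=7,fy=7,interpolation=cv2.INTER_CUBIC)
for k in q: cv2.circle(a,tuple(int(t) for t in ((k-[240,190]+.5)*7)),3,(0,0,255),-1)
cv2.imwrite("pics/t4.png",a)
print(P[222:252:2,260:290:2,2].astype(int))
E
```

```text
t 4.88 case [-60.7   3.8 149.2] F [-0.8 -1.1  0.4] w -0.4 tau 30.9
[-53.81  -1.15 123.22  35.99  43.8   -4.22] [[ 0.82  0.25  0.51]
 [ 0.3  -0.95 -0.01]
 [ 0.49  0.16 -0.86]]
now case [-60.7   3.8 149.2] n 3 clock 4.8833
-0.08 0.52 6.19 -0.0004 0.0012 -0.0000 0;
-0.08 0.52 6.19 -0.0003 0.0012 -0.0000 0;
-0.08 0.52 6.19 -0.0001 0.0012 -0.0000 0;
[[273.8 238.1]
 [273.8 244.2]
 [273.9 250.6]
 [274.  257.3]]
[[ 21  19  10   9   5   8   8  10   9   6   6   9  10  32  33]
 [ 23  20   8   8   9   6   8  10   8  11   9   8   8  30  32]
 [ 19   7   7   7   8   8   6   6   9   7  10   9   6  32  33]
 [  7   8  10   6   8   9   7   8   7   7   6   7   9  33  33]
 [  7   8   9   8   9   8   7   9   8   8   8   8  10  32  31]
 [  7  10   8  10  12   7   7   7   6   7  11   8   8  33  32]
 [  7  10   6   8   7   7   9   8   9   7  10   8   8  32  33]
 [  8  11   7   7   8   8   8   9   5   9   7   6   8  33  30]
 [ 11  10  10  10   8   7  10   7   8   6   9   8   5  31  32]
 [  8   7   6   9   7   6   8   7   8   7  10  12   6  34  32]
 [  8   6   8   9   8   9   9 186 187   9   9   8   7  33  29]
 [  6  11   7   3   9 187 188 188 190 187 187   6   8  32  33]
 [  9   7  11  10   9 193 194 197 198 190 194 195   8  33  30]
 [  6   7   9 185 190 197 199 201 200 195 198 197   8  32  31]
 [  7  10  10 191 192 203 204 207 207 200 205 203   8  32   9]]
```

View pics/t4.png

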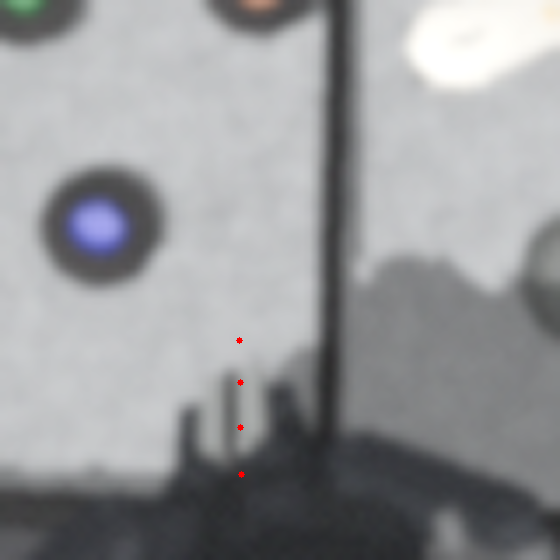

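Call:
jog_arm(deltas="0 0.5 6.2 0 0.001 0 0; 0 0.5 6.2 0 0.001 0 0; 0 0.5 6.2 0 0.001 0.03 0; 0 0 0 0 0 0.04 0; 0 0 0 0 0 0.03 0")

```text
clock: 5.35
eef_pos: [529.3, -201.4, 64.0]
orientation: [[0.844, -0.019, 0.536], [-0.014, -1.0, -0.012], [0.536, 0.002, -0.844]]
ft_force: [0.3, -0.4, 0.1]
width: -0.0
```

```bash
python3 - <<'E'
from h import *
np.set_printoptions(precision=2,suppress=True,linewidth=200)
s=st(); print(s["joints"])
plan((-5,1.0,30),32.5)
E
```

```text
t 5.35 case [-6.1  0.4 64. ] F [ 0.3 -0.4  0.1] w -0.0 tau 32.4
[-48.35  12.79 124.66  52.43  29.69  -0.95]
now case [-6.1  0.4 64. ] n 1 clock 5.35
-0.12 0.08 0.44 -0.0173 -0.0007 0.0293 0;
```

Call:
jog_arm(deltas="0 0 0 -0.009 0 0.014 0; 0 0 0 -0.009 0 0.014 0; 0 0 0 0 0 0 0")

```text
clock: 5.6
eef_pos: [527.3, -198.9, 28.4]
orientation: [[0.846, -0.017, 0.532], [-0.016, -1.0, -0.006], [0.532, -0.004, -0.846]]
ft_force: [-0.9, -0.6, -0.3]
width: 0.3
```

Call:
jog_arm(deltas="0 0 0 -0.003 0 0.005 0; 0 0 0 -0.003 0 0.005 0; 0 0 0 0 0 0 0")

```text
clock: 5.85
eef_pos: [528.9, -200.5, 19.9]
orientation: [[0.844, -0.018, 0.536], [-0.016, -1.0, -0.009], [0.536, -0.001, -0.844]]
ft_force: [0.6, -0.1, 0.9]
width: 0.2
```

```bash
python3 - <<'E'
from h import *
np.set_printoptions(precision=2,suppress=True,linewidth=200)
s=st(); print(s["joints"])
im,D=bot.grab_frame("top"); P=cloud("top",D)
z=np.array(s["orientation"])[:,2]
q=proj("top",[s["eef_pos"]-z*k for k in (0,20,40,60)]); print(q.round(1))
a=cv2.resize(im[180:260,230:310],None,fx=7,fy=7,interpolation=cv2.INTER_CUBIC)
for k in q: cv2.circle(a,tuple(int(t) for t in ((k-[230,180]+.5)*7)),2,(0,0,255),-1)
cv2.imwrite("pics/t5.png",a)
print(P[196:226,262:286,2].astype(int))
E
```

```text
t 5.85 case [-6.5  1.4 19.9] F [ 0.6 -0.1  0.9] w 0.2 tau 32.4
[-48.4   18.41 126.87  65.09  25.79 -15.25]
[[274.1 212.8]
 [274.3 217.6]
 [274.4 222.6]
 [274.5 227.9]]
[[  8  11   7   9   6   7   8   9   8   9  10   5  10   8   8   6   9   6   7   8  10   8   9   6]
 [  6  10  10   8  10   7   7   6   6   8   9   7   9   8  10  11   7  11   8   6  12   9   5   9]
 [  5   8   8  10   9   9  10   8   5   9   8   6  10  11   9   7   7   7   4   8   7   8   7   8]
 [  5   9   9   8   9   8   7  10  10   6   8  13   4  12   8   6   9   7   7   8   8  10   7   5]
 [  8   8   9   9   6  10   8   6   9   8  11   8   8   7   7   7  10  11   9  10  10   9  10   7]
 [  7   9   8   9   7   8   9   7   9   8   8   7   7  10   9  11   7   6   9  10   9  12   7   7]
 [  8   9  10  10   8   9   6   8   7   7   9   9   6  12   7  11   6   7   8   8   7   8   9  10]
 [  9   9   8   7   9 902   6   7   8   7   7   9  10   6   9   8   7   5   8   7   9  11   8   8]
 [  7   5   8   9  10   9   7   9   6   9   7   9   8   7   7   9   7   9   7   7   9   7   7   7]
 [  9  12  10   9  11   6   7   9   7   9
[... 1338 characters left out ...]
5  10]
 [  9  11   9   7   8   9  57  59  57  58  65  66  65  66  67  68  66  59  58  57  56  10   7  10]
 [ 22   9  10  10   6   8  62  61  60  62  72  70  70  67  70  69  69  62  62  61  58   9  10  13]
 [ 22   9  10  11   5   8  64  64  64  66  73  72  76  75 902  72  73  65  65  65  65   8   9  14]
 [ 19   8   7   6   6   7  68  69  70  70  78  76  77  78  76  76  77  74  66  65  64  11   8  15]
 [ 19  10   9   8   9   8  72  70  71  71  81  79  78  80  82  82  81  76  72  72  68   8   5  15]
 [ 17  10  10   7   9  10  72  87  86  89  86  85  83  83  84  84  85  82  73  74  73  10   7  17]
 [ 11   8   9   8  10   6  89  88  92  92  92  89  90  82  83  88  87  90  89  94  86  86   9  19]]
```

View pics/t5.png

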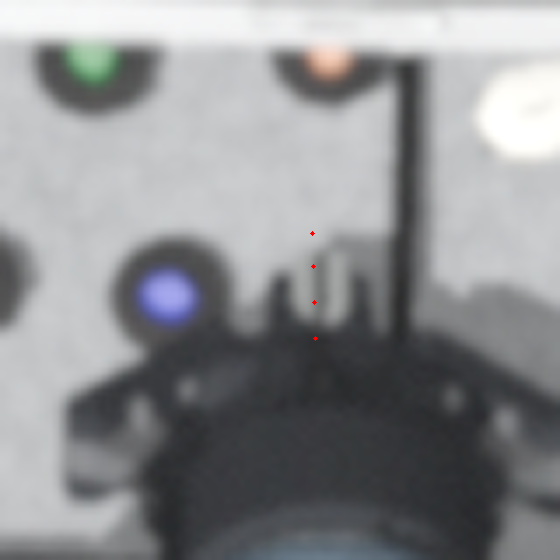

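Call:
jog_arm(deltas="0 0 0 -0.002 0 0.003 0; 0 0 0 -0.002 0 0.003 0; 0 0 0 0 0 0 0")

```text
clock: 6.15
eef_pos: [528.9, -200.4, 12.3]
orientation: [[0.844, -0.019, 0.536], [-0.016, -1.0, -0.009], [0.536, -0.001, -0.844]]
ft_force: [0.3, -0.6, -0.4]
width: -0.0
```

Call:
jog_arm(deltas="0 0 0 -0.002 0 0.003 0; 0 0 0 -0.002 0 0.003 0; 0 0 0 0 0 0 0")

```text
clock: 6.4
eef_pos: [528.5, -200.1, 4.5]
orientation: [[0.845, -0.019, 0.535], [-0.017, -1.0, -0.008], [0.535, -0.002, -0.845]]
ft_force: [0.6, 0.5, -0.5]
width: -0.1
```

```bash
python3 - <<'E'
from h import *
print(w2c(ray("top",274.5,215.5,54.5)), w2c(ray("top",267.5,217.5,54)), w2c(ray("top",282.5,218.5,54)))
s=st();print(s["joints"])
E
```

```text
[-15.05186118   1.35184988  54.5       ] [-19.06245024  13.86992567  54.        ] [-19.94555153 -13.2458229   54.        ]
t 6.4 case [-6.9  1.7  4.5] F [ 0.6  0.5 -0.5] w -0.1 tau 32.3
[-48.40262503  20.49166627 127.51448985  70.3050753   24.77554274
 -20.95436728]
```

```bash
python3 - <<'E'
from h import *
np.set_printoptions(precision=1,suppress=True,linewidth=200)
s=st(); R=np.array(s["orientation"]); e=np.array(s["eef_pos"])
im1,D=bot.grab_frame("scene"); P1=cloud("scene",cv2.medianBlur(D,3))
im,D=bot.grab_frame("top"); P2=cloud("top",cv2.medianBlur(D,3))
for n,P in(("scene",P1),("top",P2)):
    q=(P.reshape(-1,3)-e)@R; C=(P.reshape(-1,3)-O)@np.stack([xh,yh,[0,0,1]]).T
    m=(C[:,2]>40)&(np.linalg.norm(q,axis=1)<160)&(C[:,0]<30)&(C[:,0]>-140)
    m&=~((abs(C[:,0]+88)<8)&(abs(C[:,1])<8)&(C[:,2]<50))
    q=q[m];C=C[m]
    print(n,m.sum())
    for a in range(30,150,10):
        k=(-q[:,2]>=a)&(-q[:,2]<a+10)
        if k.sum()>3: print(a,"x(p)",np.percentile(q[k,0],[1,99]),"y",np.percentile(q[k,1],[1,99]),"casez min",C[k,2].min(),"casex at",C[k][C[k,2].argmin()])
a=cv2.resize(im1[120:240,200:330],None,fx=6,fy=6,interpolation=cv2.INTER_CUBIC); cv2.imwrite("pics/s6.png",a[:600,:800])
E
```

```text
t 6.4 case [-6.9  1.7  4.5] F [ 0.6  0.5 -0.5] w -0.1 tau 32.3
scene 460
40 x(p) [-5.5  9.8] y [-13.6  -6.5] casez min 40.061510904216306 casex at [-36.2  13.1  40.1]
50 x(p) [-11.4   9.8] y [-14.6   1.9] casez min 41.25356825474885 casex at [-43.7   2.7  41.3]
60 x(p) [-11.7  -7.3] y [-11.6   7.2] casez min 50.38230271951971 casex at [-49.2   6.1  50.4]
70 x(p) [-13.8  11. ] y [-32.1   9. ] casez min 59.29449873232434 casex at [-56.   15.   59.3]
80 x(p) [-13.2   9.9] y [-39.7  17.2] casez min 65.55253383500737 casex at [-61.1 -22.1  65.6]
90 x(p) [-17.1  17.2] y [-45.7   7.9] casez min 74.93589421739789 casex at [-66.8  36.9  74.9]
100 x(p) [-17.5  16.5] y [-55.   13.8] casez min 80.22719002822916 casex at [-75.2   9.6  80.2]
110 x(p) [-17.6  12.5] y [-61.9  15.4] casez min 89.1932460887443 casex at [-81.1 -13.8  89.2]
120 x(p) [-20.   18.8] y [-61.9   8.6] casez min 98.61581291051834 casex at [-89.1  17.5  98.6]
130 x(p) [-19.8  18.1] y [-48.6  -5.2] casez min 104.28786695743122 casex at [-93.4   8.3 104.3]
140 x(p) [-11.9   9.3] y [-41.7 -16.7] casez min 116.91761118255913 casex 
[... 452 characters left out ...]
36653392082 casex at [-53.3 -33.8  67.9]
80 x(p) [-6.1 14.1] y [-35.6  35.6] casez min 69.59331881732783 casex at [-55.2 -33.7  69.6]
90 x(p) [-5.3 18.2] y [-44.1  45.7] casez min 77.92349784615884 casex at [-59.7  33.   77.9]
100 x(p) [-1.1 18.4] y [-52.7  53.6] casez min 88.74246340413016 casex at [-61.3 -32.6  88.7]
110 x(p) [ 3.9 18.5] y [-57.   60.8] casez min 100.0340108281597 casex at [-79.8 -49.1 100. ]
120 x(p) [-10.6  20.5] y [-59.8  61.2] casez min 99.71554283299673 casex at [-81.3 -52.5  99.7]
130 x(p) [-5.5 21. ] y [-45.9  48.9] casez min 112.78810047102121 casex at [-78.4 -48.  112.8]
140 x(p) [-6.2 12.9] y [-40.6  40.9] casez min 121.53642394343447 casex at [-83.8 -39.1 121.5]
```

View pics/s6.png

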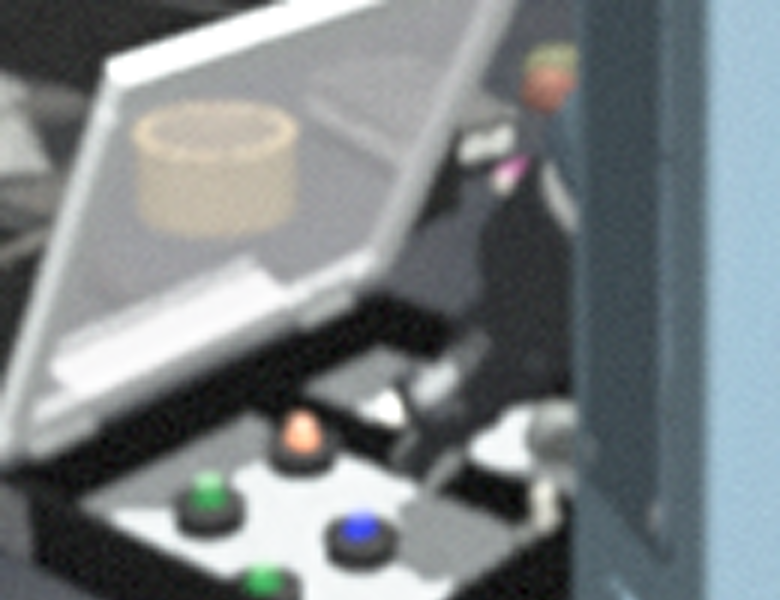

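```bash
python3 - <<'E'
from h import *
plan((-5,-1.5,-12.5),32.5); plan((70,-1.5,-12.5),32.5,step=6)
E
```

```text
now case [-6.8  1.6  4.8] n 1 clock 6.5
-0.33 0.15 0.29 -0.0078 0.0032 0.0156 0;
now case [-6.8  1.6  4.8] n 14 clock 6.5
-0.02 0.01 0.02 0.0040 0.0003 0.0040 0;
-0.02 0.01 0.02 0.0040 0.0003 0.0040 0;
-0.02 0.01 0.02 0.0040 0.0003 0.0040 0;
-0.02 0.01 0.02 0.0040 0.0003 0.0040 0;
-0.02 0.01 0.02 0.0040 0.0003 0.0040 0;
-0.02 0.01 0.02 0.0040 0.0003 0.0040 0;
-0.02 0.01 0.02 0.0040 0.0002 0.0040 0;
-0.02 0.01 0.02 0.0040 0.0002 0.0040 0;
-0.02 0.01 0.02 0.0040 0.0002 0.0040 0;
-0.02 0.01 0.02 0.0040 0.0002 0.0040 0;
-0.02 0.01 0.02 0.0040 0.0002 0.0040 0;
-0.02 0.01 0.02 0.0040 0.0002 0.0040 0;
-0.02 0.01 0.02 0.0040 0.0002 0.0040 0;
-0.02 0.01 0.02 0.0040 0.0002 0.0040 0;
```

Call:
jog_arm(deltas="-0.1 0.1 0.1 -0.004 0.0015 0.008 0; -0.1 0 0.1 -0.004 0.0015 0.007 0; 0 0 0 0.008 0 0.005 0; 0 0 0 0.008 0 0.005 0; 0 0 0 0 0 0 0")

```text
clock: 6.92
eef_pos: [550.2, -204.3, -11.3]
orientation: [[0.843, -0.023, 0.538], [-0.019, -1.0, -0.013], [0.538, 0.0, -0.843]]
ft_force: [0.7, 0.2, -0.3]
width: 0.2
```

```bash
python3 - <<'E'
from h import *
s=st(); print(s["joints"].round(1)); plan((66,-1.5,-12.5),32.5,step=8)
E
```

```text
t 6.92 case [ 14.9  -2.  -11.3] F [ 0.7  0.2 -0.3] w 0.2 tau 32.5
[-46.3  24.  125.5  75.2  23.2 -24.1]
now case [ 14.9  -2.  -11.3] n 7 clock 6.9167
-0.01 -0.01 0.02 0.0061 -0.0000 0.0041 0;
-0.01 -0.01 0.02 0.0061 -0.0000 0.0041 0;
-0.01 -0.01 0.02 0.0061 -0.0001 0.0041 0;
-0.01 -0.01 0.02 0.0061 -0.0001 0.0041 0;
-0.01 -0.01 0.02 0.0061 -0.0001 0.0041 0;
-0.01 -0.01 0.02 0.0061 -0.0001 0.0041 0;
-0.01 -0.01 0.02 0.0061 -0.0001 0.0041 0;
```

Call:
jog_arm(deltas="0 0 0 0.006 0 0.004 0; 0 0 0 0.006 0 0.004 0; 0 0 0 0.006 0 0.004 0; 0 0 0 0.006 0 0.004 0; 0 0 0 0 0 0 0")

```text
clock: 7.33
eef_pos: [578.8, -204.6, -12.0]
orientation: [[0.843, -0.023, 0.538], [-0.019, -1.0, -0.012], [0.538, 0.0, -0.843]]
ft_force: [1.2, 0.8, 0.3]
width: -0.1
```

```bash
python3 - <<'E'
from h import *
s=st(); print(s["joints"].round(1)); plan((66,-1.5,-12.5),32.5,step=8)
im,D=bot.grab_frame("scene"); a=cv2.resize(im[140:240,200:320],None,fx=6,fy=6,interpolation=cv2.INTER_CUBIC); cv2.imwrite("pics/s7.png",a)
E
```

```text
t 7.33 case [ 43.5  -1.5 -12. ] F [1.2 0.8 0.3] w -0.1 tau 32.5
[-43.4  25.5 122.1  72.3  22.2 -18.3]
now case [ 43.5  -1.5 -12. ] n 3 clock 7.3333
-0.03 -0.01 0.05 0.0062 0.0000 0.0042 0;
-0.03 -0.01 0.05 0.0063 0.0000 0.0042 0;
-0.03 -0.01 0.05 0.0063 0.0000 0.0042 0;
```

View pics/s7.png

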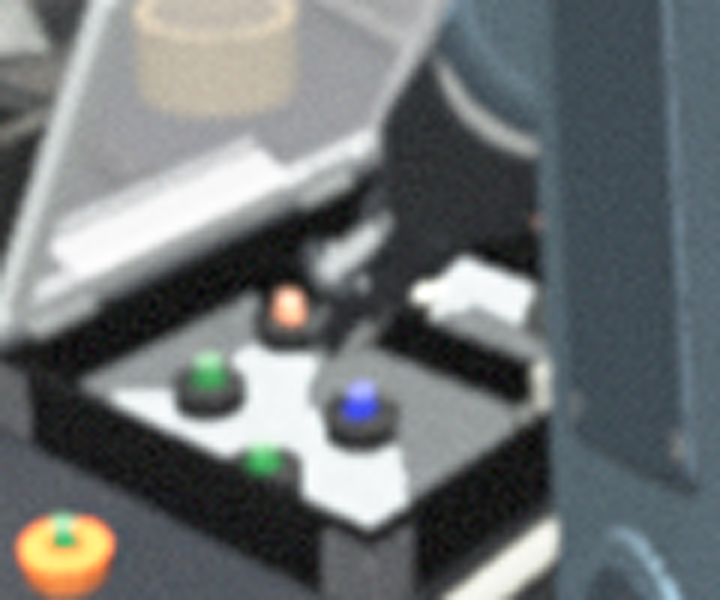

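Call:
jog_arm(deltas="0 0 0 0.006 0 0.004 0; 0 0 0 0.006 0 0.004 0; 0 0 0 0.006 0 0.004 0; 0 0 0 0 0 0 0")

```text
clock: 7.72
eef_pos: [599.8, -205.1, -12.6]
orientation: [[0.843, -0.023, 0.537], [-0.02, -1.0, -0.012], [0.537, -0.0, -0.843]]
ft_force: [-0.2, 0.3, -0.1]
width: 0.2
```

Call:
jog_arm(deltas="0 0 0 0.002 0 0.0015 0; 0 0 0 0.002 0 0.0015 0; 0 0 0 0 0 0 0")

```text
clock: 7.97
eef_pos: [604.0, -204.9, -13.2]
orientation: [[0.843, -0.024, 0.537], [-0.02, -1.0, -0.012], [0.537, -0.001, -0.844]]
ft_force: [-2.0, 0.1, 2.7]
width: -0.0
```

```bash
python3 - <<'E'
from h import *
s=st(); print(s["joints"].round(1)); 
im,D=bot.grab_frame("scene"); a=cv2.resize(im[140:240,200:320],None,fx=6,fy=6,interpolation=cv2.INTER_CUBIC); cv2.imwrite("pics/s8.png",a)
for z in (22,26): 
  for g in gems(im,z): print(*g)
E
```

```text
t 7.97 case [ 68.7  -1.1 -13.2] F [-2.   0.1  2.7] w -0.0 tau 32.5
[-41.1  27.  118.9  69.2  21.6 -12.9]
[240.9 187.9] 35 [ 92 109 144] [79.3 -3. ]
[234.4 202.6] 21 [101 155  86] [36.9 65.5]
[259.7 207.2] 33 [188  99  92] [-26.4  40.8]
[243.3 216.9] 26 [ 93 148  77] [-26.1  99.8]
[240.9 187.9] 35 [ 92 109 144] [74.   2.4]
[234.4 202.6] 21 [101 155  86] [32.  70.4]
[259.7 207.2] 33 [188  99  92] [-30.7  45.8]
[243.3 216.9] 26 [ 93 148  77] [-30.4 104.3]
```

View pics/s8.png

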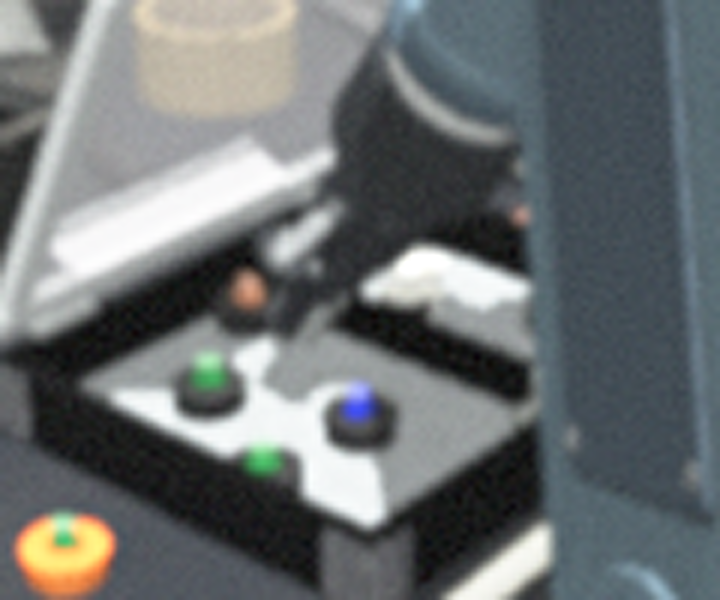

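```bash
python3 - <<'E'
from h import *
s=bot.get_state(); 
plan((24,62,38),32.5,step=40,claw=.012)
R=np.array(s["orientation"])
def dl(c): return (R.T@(c[0]*xh+c[1]*yh+np.array([0,0,c[2]]))).round(4)
for c in ((-10,0,5),(-22,0,45),(0,63,0),(-14,63,0),(0,0,-50)): print(c,dl(c))
E
```

```text
now case [ 68.7  -1.1 -13.1] n 3 clock 8.0167
-0.04 0.01 0.04 -0.0034 -0.0211 -0.0223 0.012;
-0.04 0.01 0.04 -0.0034 -0.0211 -0.0224 0.012;
-0.04 0.01 0.04 -0.0034 -0.0211 -0.0224 0.012;
(-10, 0, 5) [-5.7519 -0.0295 -9.5872]
(-22, 0, 45) [  5.6003  -0.0883 -49.7758]
(0, 63, 0) [  0.1156 -62.9998   0.1248]
(-14, 63, 0) [-11.6954 -63.0363  -7.3917]
(0, 0, -50) [-2.68450e+01  3.43000e-02  4.21823e+01]
```

Call:
jog_arm(deltas="0 0 0 -0.006 0 -0.010 0; 0 0 0 0 0 -0.03 0; 0 0 0 0 0 -0.03 0.012; 0 0 0 0 -0.032 0 0.012; 0 0 0 0 -0.032 0 0.012")

```text
clock: 8.43
eef_pos: [562.8, -142.8, 44.7]
orientation: [[0.842, -0.029, 0.539], [-0.023, -1.0, -0.017], [0.539, 0.002, -0.842]]
ft_force: [0.8, 0.7, -0.3]
width: 12.0
```

```bash
python3 - <<'E'
from h import *
s=st(); plan((23,62,-12),32.5,step=40,claw=.012)
E
```

```text
t 8.43 case [25.8 59.9 44.7] F [ 0.8  0.7 -0.3] w 12.0 tau 32.6
now case [25.8 59.9 44.7] n 2 clock 8.4333
0.09 -0.07 -0.03 -0.0165 -0.0011 0.0231 0.012;
0.09 -0.07 -0.03 -0.0165 -0.0011 0.0231 0.012;
```

Call:
jog_arm(deltas="0 0 0 -0.016 -0.001 0.023 0.012; 0 0 0 -0.016 0 0.023 0.012; 0 0 0 0 0 0 0.012")

```text
clock: 8.68
eef_pos: [560.3, -136.7, -2.3]
orientation: [[0.844, -0.022, 0.536], [-0.021, -1.0, -0.007], [0.536, -0.005, -0.844]]
ft_force: [-0.7, 0.6, -1.1]
width: 12.1
```

```bash
python3 - <<'E'
from h import *
s=st(); print(s["joints"].round(1)); plan((64,63,-12),32.5,step=8,claw=.012)
im,D=bot.grab_frame("top"); a=cv2.resize(im[170:270,200:320],None,fx=6,fy=6,interpolation=cv2.INTER_CUBIC); cv2.imwrite("pics/t9.png",a)
E
```

```text
t 8.68 case [23.2 65.9 -2.3] F [-0.7  0.6 -1.1] w 12.1 tau 32.4
[-37.7  21.5 127.7  78.9  19.2 -20.1]
now case [23.2 65.9 -2.3] n 6 clock 8.6833
-0.06 0.01 0.01 0.0049 0.0005 0.0050 0.012;
-0.06 0.01 0.01 0.0049 0.0005 0.0050 0.012;
-0.06 0.01 0.01 0.0049 0.0005 0.0050 0.012;
-0.06 0.01 0.01 0.0049 0.0005 0.0050 0.012;
-0.06 0.01 0.01 0.0049 0.0005 0.0050 0.012;
-0.06 0.01 0.01 0.0049 0.0005 0.0050 0.012;
```

View pics/t9.png

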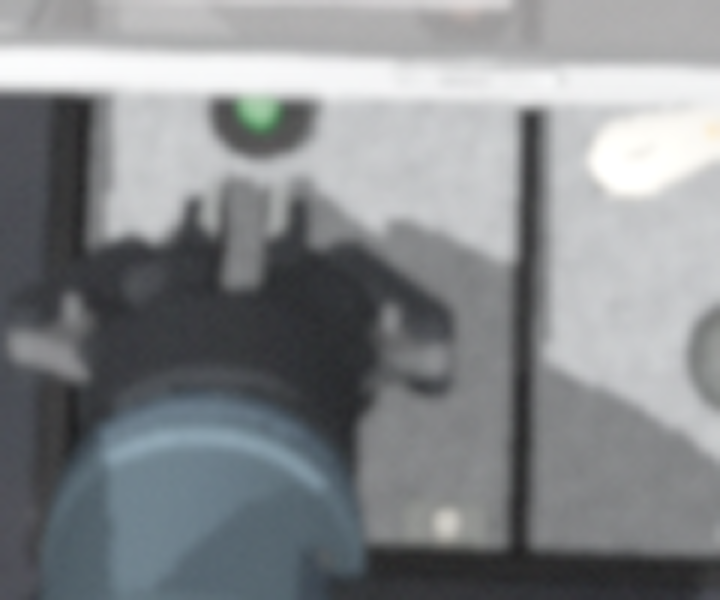

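Call:
jog_arm(deltas="0 0 0 -0.003 0.003 0.005 0.012; 0 0 0 0.003 0 0.006 0.012; 0 0 0 0.006 0 0.004 0.012; 0 0 0 0 0 0 0.012")

```text
clock: 9.07
eef_pos: [577.3, -142.7, -8.1]
orientation: [[0.841, -0.022, 0.541], [-0.02, -1.0, -0.01], [0.541, -0.002, -0.841]]
ft_force: [-0.0, -0.7, -0.1]
width: 12.1
```

```bash
python3 - <<'E'
from h import *
s=st(); print(s["joints"].round(1)); plan((66,63.5,-12),32.5,step=8,claw=.012)
E
```

```text
t 9.07 case [40.4 60.4 -8.1] F [-0.  -0.7 -0.1] w 12.1 tau 32.7
[-36.9  23.5 125.8  80.4  18.7 -20.9]
now case [40.4 60.4 -8.1] n 4 clock 9.0667
-0.06 -0.06 0.03 0.0049 -0.0007 0.0043 0.012;
-0.06 -0.06 0.03 0.0049 -0.0007 0.0043 0.012;
-0.06 -0.06 0.03 0.0049 -0.0008 0.0043 0.012;
-0.06 -0.06 0.03 0.0049 -0.0008 0.0043 0.012;
```

Call:
jog_arm(deltas="0 0 0 0.005 -0.001 0.005 0.012; 0 0 0 0.005 -0.001 0.005 0.012; 0 0 0 0.005 -0.001 0.004 0.012; 0 0 0 0.004 0 0.003 0.012; 0 0 0 0 0 0 0.012")

```text
clock: 9.48
eef_pos: [602.4, -139.1, -12.8]
orientation: [[0.841, -0.021, 0.54], [-0.019, -1.0, -0.009], [0.54, -0.002, -0.841]]
ft_force: [1.2, -0.3, 1.8]
width: 11.7
```

```bash
python3 - <<'E'
from h import *
s=st(); print(s["joints"].round(1)); plan((70,63.5,-12),32.5,step=8,claw=.012)
im,D=bot.grab_frame("scene"); a=cv2.resize(im[140:240,200:320],None,fx=6,fy=6,interpolation=cv2.INTER_CUBIC); cv2.imwrite("pics/s10.png",a)
for z in (22,): 
  for g in gems(im,z): print(*g)
E
```

```text
t 9.48 case [ 65.3  64.6 -12.8] F [ 1.2 -0.3  1.8] w 11.7 tau 32.7
[-34.3  25.4 122.8  78.7  17.6 -16.9]
now case [ 65.3  64.6 -12.8] n 1 clock 9.4833
-0.28 -0.21 0.18 0.0043 0.0012 0.0019 0.012;
[224.3 198.1] 24 [ 70 102  59] [72.5 66.2]
[259.5 207.5] 33 [138  71  66] [-26.5  42. ]
[243.4 216.9] 27 [ 98 153  81] [-26.   99.4]
```

View pics/s10.png

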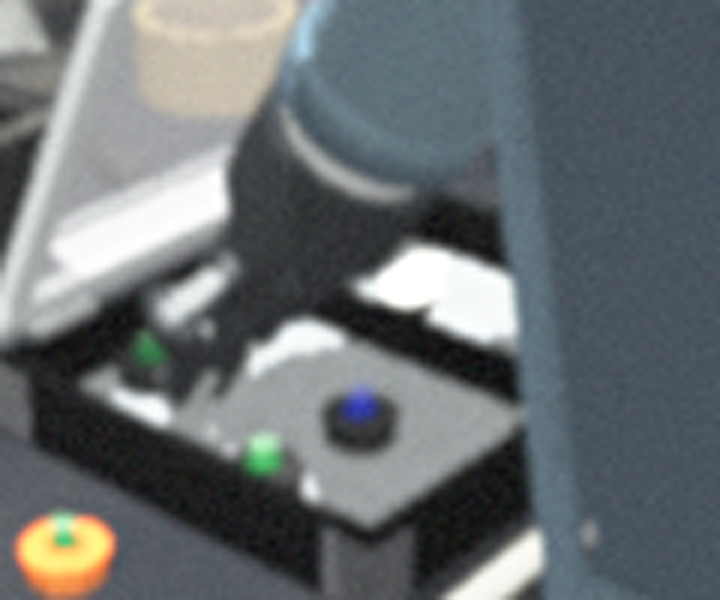

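Call:
jog_arm(deltas="0 0 0 0.003 0 0.002 0.012; 0 0 0 0.002 0 0.0013 0.012; 0 0 0 0 0 0 0.012")

```text
clock: 9.78
eef_pos: [607.0, -139.3, -13.0]
orientation: [[0.842, -0.022, 0.539], [-0.02, -1.0, -0.01], [0.54, -0.003, -0.842]]
ft_force: [-4.1, 0.3, 6.7]
width: 11.8
```

```bash
python3 - <<'E'
from h import *
s=st(); 
im,D=bot.grab_frame("scene")
for z in (22,): 
  for g in gems(im,z): print(*g)
plan((20,32,45),32.5,step=40,claw=.016)
E
```

```text
t 9.78 case [ 70.   64.6 -13. ] F [-4.1  0.3  6.7] w 11.8 tau 32.6
[223.2 197.7] 19 [ 69 101  57] [76.5 66.6]
[259.5 207.6] 30 [140  70  64] [-26.9  42.4]
[243.3 216.8] 28 [ 99 153  82] [-25.7  99.3]
now case [ 70.   64.6 -13. ] n 3 clock 9.8333
-0.09 -0.05 0.04 -0.0036 0.0107 -0.0253 0.016;
-0.09 -0.05 0.04 -0.0036 0.0108 -0.0253 0.016;
-0.09 -0.05 0.04 -0.0037 0.0108 -0.0253 0.016;
```

```bash
python3 - <<'E'
from h import *
s=bot.get_state(); R=np.array(s["orientation"])
def dl(c): return (R.T@(c[0]*xh+c[1]*yh+np.array([0,0,c[2]]))).round(1)
for c in ((-68,-24,0),): print(c,dl(c),dl(c)/2)
E
```

```text
(-68, -24, 0) [-57.3  23.7 -36.8] [-28.65  11.85 -18.4 ]
```

Call:
jog_arm(deltas="0 0 0 -0.006 0 -0.010 0.012; 0 0 0 0 0 -0.03 0.012; 0 0 0 0 0 -0.03 0.016; 0 0 0 -0.028 0.012 -0.018 0.016; 0 0 0 -0.028 0.012 -0.018 0.016")

```text
clock: 10.25
eef_pos: [496.6, -160.7, 44.0]
orientation: [[0.841, -0.019, 0.541], [-0.016, -1.0, -0.01], [0.541, 0.0, -0.841]]
ft_force: [-0.8, -1.0, -1.0]
width: 16.1
```

```bash
python3 - <<'E'
from h import *
s=st(); print(s["joints"].round(1)); plan((-40,41,-5),32.5,step=40,claw=.016)
im,D=bot.grab_frame("scene"); a=cv2.resize(im[140:240,200:320],None,fx=6,fy=6,interpolation=cv2.INTER_CUBIC); cv2.imwrite("pics/s11.png",a)
for g in gems(im,22): print(*g)
E
```

```text
t 10.25 case [-39.8  40.2  44. ] F [-0.8 -1.  -1. ] w 16.1 tau 32.8
[-48.2  11.3 132.3  62.9  26.4 -12.4]
now case [-39.8  40.2  44. ] n 2 clock 10.25
-0.11 -0.13 0.18 -0.0133 -0.0004 0.0205 0.016;
-0.11 -0.13 0.18 -0.0133 -0.0004 0.0206 0.016;
[241.1 187.9] 37 [ 93 110 146] [79.  -3.7]
[223.7 197.4] 25 [ 75 112  65] [76.7 64.5]
[259.4 207.9] 27 [200  97  90] [-27.7  43.5]
[243.1 216.9] 26 [ 95 150  78] [-25.7 100.1]
```

View pics/s11.png

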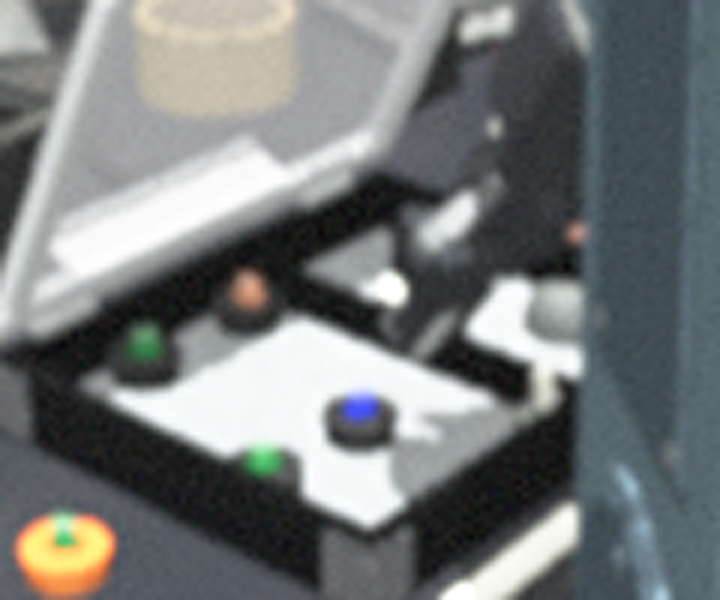

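Call:
jog_arm(deltas="0 0 0 -0.013 0 0.02 0.016; 0 0 0 -0.013 0 0.02 0.016; 0 0 0 0 0 0 0.016")

```text
clock: 10.55
eef_pos: [494.7, -160.1, -4.8]
orientation: [[0.843, -0.024, 0.537], [-0.024, -1.0, -0.008], [0.537, -0.006, -0.844]]
ft_force: [-0.4, 0.8, -1.1]
width: 16.3
```

```bash
python3 - <<'E'
from h import *
s=st(); print(s["joints"].round(1)); plan((-30,39.5,-11),32.5,step=8,claw=.016)
im,D=bot.grab_frame("top"); a=cv2.resize(im[170:270,200:320],None,fx=6,fy=6,interpolation=cv2.INTER_CUBIC); cv2.imwrite("pics/t12.png",a)
E
```

```text
t 10.55 case [-41.7  40.8  -4.8] F [-0.4  0.8 -1.1] w 16.3 tau 32.5
[-48.3  18.9 134.6  82.4  23.5 -33.7]
now case [-41.7  40.8  -4.8] n 2 clock 10.55
-0.18 0.02 -0.04 0.0033 0.0007 0.0058 0.016;
-0.18 0.02 -0.04 0.0033 0.0007 0.0058 0.016;
```

View pics/t12.png

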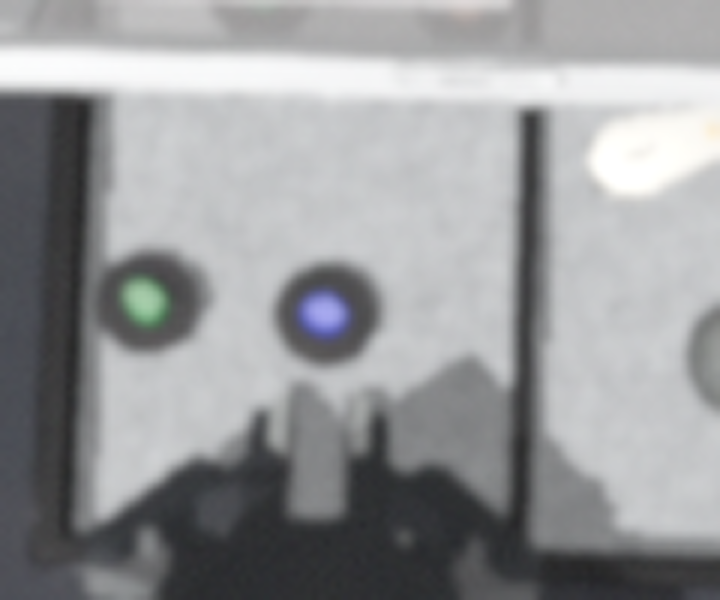

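Call:
jog_arm(deltas="0 0 0 0.005 0.001 0.007 0.016; 0 0 0 0.005 0.001 0.007 0.016; 0 0 0 0.0067 0.001 0.0043 0.016; 0 0 0 0.0067 0.001 0.0043 0.016; 0 0 0 0.0067 0.001 0.0043 0.016")

```text
clock: 11.02
eef_pos: [538.9, -166.7, -7.4]
orientation: [[0.841, -0.02, 0.541], [-0.018, -1.0, -0.009], [0.541, -0.002, -0.841]]
ft_force: [0.4, 0.3, 0.3]
width: 16.0
```

```bash
python3 - <<'E'
from h import *
s=st(); print(s["joints"].round(1)); plan((40,31,-12),32.5,step=8,claw=.016)
im,D=bot.grab_frame("top"); a=cv2.resize(im[170:270,200:320],None,fx=6,fy=6,interpolation=cv2.INTER_CUBIC); cv2.imwrite("pics/t13.png",a)
E
```

```text
t 11.02 case [ 2.5 35.4 -7.4] F [0.4 0.3 0.3] w 16.0 tau 32.8
[-43.7  21.9 129.3  81.1  21.8 -28. ]
now case [ 2.5 35.4 -7.4] n 5 clock 11.0167
-0.06 -0.06 0.05 0.0058 0.0009 0.0048 0.016;
-0.06 -0.06 0.05 0.0058 0.0009 0.0048 0.016;
-0.06 -0.06 0.05 0.0058 0.0009 0.0048 0.016;
-0.06 -0.06 0.05 0.0058 0.0009 0.0048 0.016;
-0.06 -0.06 0.05 0.0058 0.0009 0.0048 0.016;
```

View pics/t13.png

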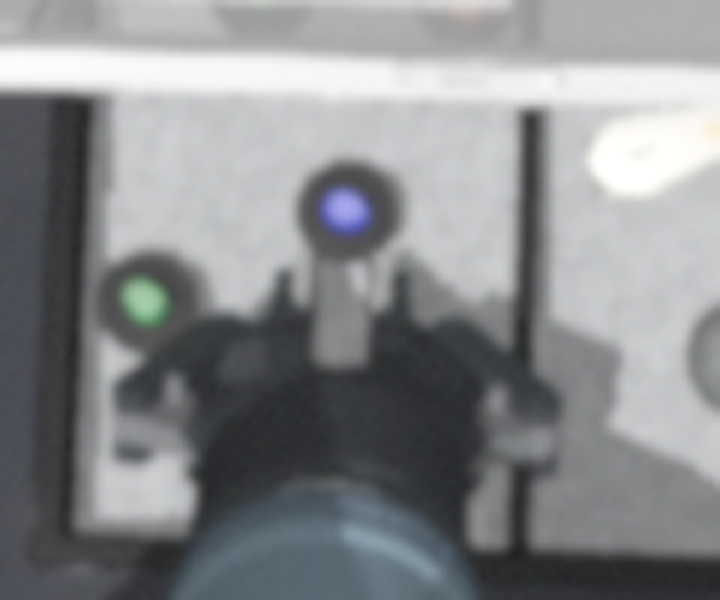

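Call:
jog_arm(deltas="0 0 0 0.006 0.001 0.005 0.016; 0 0 0 0.006 0.001 0.005 0.016; 0 0 0 0.006 0.001 0.0045 0.016; 0 0 0 0.006 0.001 0.0045 0.016; 0 0 0 0 0 0 0.016")

```text
clock: 11.48
eef_pos: [569.1, -171.8, -11.1]
orientation: [[0.841, -0.021, 0.541], [-0.019, -1.0, -0.009], [0.541, -0.002, -0.841]]
ft_force: [0.8, 0.1, 0.3]
width: 15.8
```

```bash
python3 - <<'E'
from h import *
s=st(); print(s["joints"].round(1)); plan((64,30,-12),32.5,step=7,claw=.016)
im,D=bot.grab_frame("scene"); a=cv2.resize(im[140:240,200:320],None,fx=6,fy=6,interpolation=cv2.INTER_CUBIC); cv2.imwrite("pics/s14.png",a)
E
```

```text
t 11.48 case [ 32.9  31.  -11.1] F [0.8 0.1 0.3] w 15.8 tau 32.8
[-41.1  24.1 125.4  78.5  20.8 -22.8]
now case [ 32.9  31.  -11.1] n 5 clock 11.4833
-0.06 -0.05 0.04 0.0051 0.0002 0.0035 0.016;
-0.06 -0.05 0.04 0.0051 0.0002 0.0035 0.016;
-0.06 -0.05 0.04 0.0051 0.0002 0.0035 0.016;
-0.06 -0.05 0.04 0.0051 0.0002 0.0035 0.016;
-0.06 -0.05 0.04 0.0051 0.0002 0.0035 0.016;
```

View pics/s14.png

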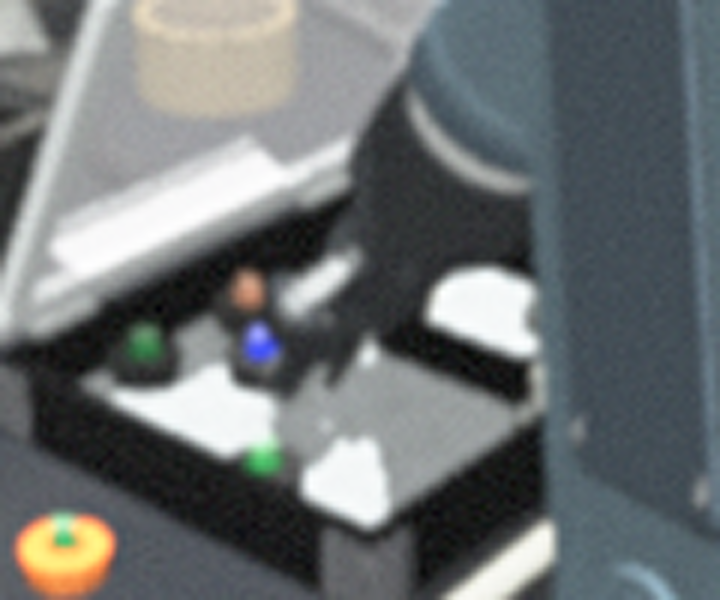

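Call:
jog_arm(deltas="0 0 0 0.005 0 0.0035 0.016; 0 0 0 0.005 0 0.0035 0.016; 0 0 0 0.005 0 0.0035 0.016; 0 0 0 0.005 0 0.0035 0.016; 0 0 0 0 0 0 0.016")

```text
clock: 11.95
eef_pos: [593.1, -172.1, -12.2]
orientation: [[0.841, -0.021, 0.541], [-0.019, -1.0, -0.009], [0.541, -0.003, -0.841]]
ft_force: [1.0, 0.2, 0.6]
width: 15.8
```

```bash
python3 - <<'E'
from h import *
s=st(); print(s["joints"].round(1)); plan((70,30.5,-12),32.5,step=7,claw=.016)
im,D=bot.grab_frame("scene"); a=cv2.resize(im[140:240,200:320],None,fx=6,fy=6,interpolation=cv2.INTER_CUBIC); cv2.imwrite("pics/s15.png",a)
for g in gems(im,22): print(*g)
E
```

```text
t 11.95 case [ 56.9  31.4 -12.2] F [1.  0.2 0.6] w 15.8 tau 32.7
[-38.9  25.5 122.4  75.6  20.1 -17.7]
now case [ 56.9  31.4 -12.2] n 2 clock 11.95
-0.14 -0.12 0.09 0.0056 0.0005 0.0035 0.016;
-0.14 -0.12 0.09 0.0056 0.0004 0.0034 0.016;
[235.9 193.9] 31 [123  66  61] [65.7 30.2]
[223.6 197.5] 24 [ 73 110  62] [76.5 65. ]
[243.1 216.8] 27 [ 96 150  79] [-25.4  99.7]
```

View pics/s15.png

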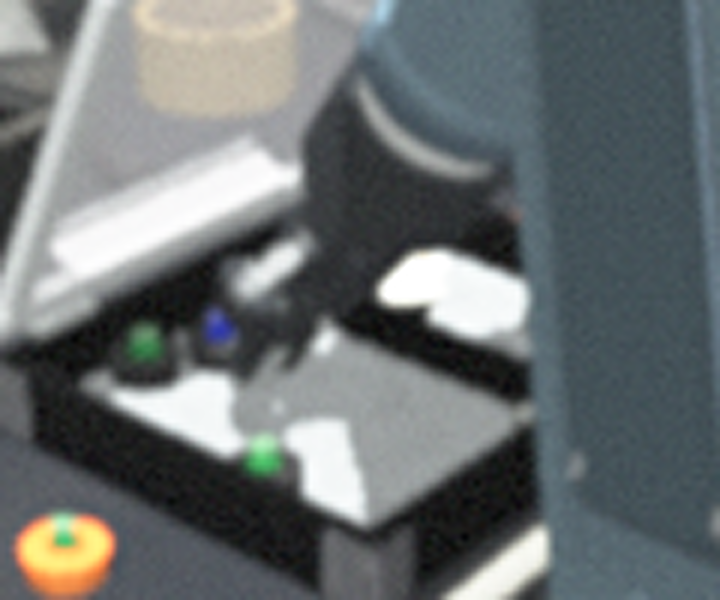

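Call:
jog_arm(deltas="0 0 0 0.005 0 0.0032 0.016; 0 0 0 0.004 0 0.0025 0.016; 0 0 0 0 0 0 0.016")

```text
clock: 12.25
eef_pos: [603.4, -172.3, -12.2]
orientation: [[0.841, -0.021, 0.541], [-0.019, -1.0, -0.009], [0.541, -0.003, -0.841]]
ft_force: [-0.1, -0.8, -0.4]
width: 16.0
```

Call:
jog_arm(deltas="0 0 0 0.003 0 0.002 0.016; 0 0 0 0 0 0 0.016")

```text
clock: 12.42
eef_pos: [606.5, -172.2, -12.4]
orientation: [[0.841, -0.021, 0.54], [-0.02, -1.0, -0.009], [0.54, -0.003, -0.841]]
ft_force: [-0.4, 0.6, 0.2]
width: 16.0
```

```bash
python3 - <<'E'
from h import *
s=st(); print(s["joints"].round(1)); 
im,D=bot.grab_frame("scene")
for g in gems(im,22): print(*g)
E
```

```text
t 12.42 case [ 70.2  31.7 -12.4] F [-0.4  0.6  0.2] w 16.0 tau 32.7
[-37.8  26.3 120.6  73.4  19.7 -14.3]
[232.3 192.7] 31 [117  62  56] [77.8 31.8]
[223.6 197.2] 27 [ 74 110  64] [77.5 64.2]
[243.3 216.9] 26 [ 94 150  78] [-26.1  99.8]
```

Call:
jog_arm(deltas="0 0 0 0.002 0 0.0013 0.016; 0 0 0 0 0 0 0.016")

```text
clock: 12.63
eef_pos: [608.6, -172.2, -12.5]
orientation: [[0.841, -0.022, 0.54], [-0.02, -1.0, -0.009], [0.54, -0.003, -0.842]]
ft_force: [-0.5, -1.1, 0.4]
width: 16.2
```

Call:
jog_arm(deltas="0 0 0 0.002 0 0.0013 0.016; 0 0 0 0 0 0 0.016")

```text
clock: 12.8
eef_pos: [609.9, -172.1, -12.9]
orientation: [[0.842, -0.022, 0.539], [-0.02, -1.0, -0.009], [0.539, -0.003, -0.842]]
ft_force: [-6.5, 0.1, 3.9]
width: 16.1
```

```bash
python3 - <<'E'
from h import *
s=st()
im,D=bot.grab_frame("scene")
for g in gems(im,22): print(*g)
a=cv2.resize(im[160:220,200:280],None,fx=9,fy=9,interpolation=cv2.INTER_CUBIC); cv2.imwrite("pics/s16.png",a)
E
```

```text
t 12.8 case [ 73.7  31.9 -12.9] F [-6.5  0.1  3.9] w 16.1 tau 32.6
[231.4 192.6] 30 [111  58  54] [79.8 33.2]
[223.6 197.7] 22 [ 73 110  61] [75.6 65.8]
[243.2 216.9] 25 [ 95 151  78] [-25.7  99.8]
```

View pics/s16.png

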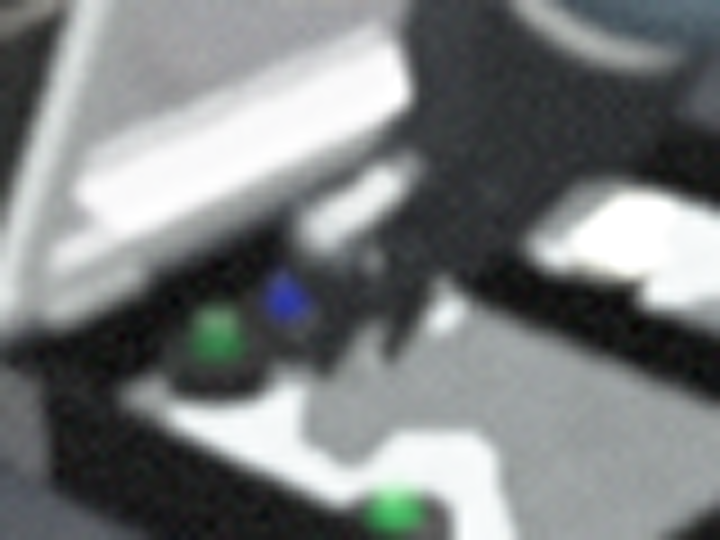

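Call:
jog_arm(deltas="0 0 0 -0.006 0 -0.010 0.016; 0 0 0 0 0 -0.03 0.016; 0 0 0 0 0 -0.03 0.008; 0 0 0 -0.02 -0.02 -0.013 0.008; 0 0 0 -0.02 -0.02 -0.013 0.008")

```text
clock: 13.27
eef_pos: [521.2, -131.9, 45.7]
orientation: [[0.84, -0.022, 0.543], [-0.018, -1.0, -0.012], [0.543, 0.001, -0.84]]
ft_force: [0.0, 0.1, -0.6]
width: 7.8
```

Call:
jog_arm(deltas="0 0 0 -0.02 -0.021 -0.013 0.008; 0 0 0 0 0 0 0.008")

```text
clock: 13.43
eef_pos: [491.9, -102.9, 42.2]
orientation: [[0.844, -0.019, 0.536], [-0.02, -1.0, -0.003], [0.536, -0.008, -0.844]]
ft_force: [-0.9, 1.1, -0.7]
width: 7.9
```

```bash
python3 - <<'E'
from h import *
s=st(); print(s["joints"].round(1)); plan((-42,94.5,-5),32.5,step=40,claw=.008)
im,D=bot.grab_frame("scene")
for g in gems(im,22): print(*g)
a=cv2.resize(im[140:240,200:320],None,fx=6,fy=6,interpolation=cv2.INTER_CUBIC); cv2.imwrite("pics/s17.png",a)
E
```

```text
t 13.43 case [-46.   97.9  42.2] F [-0.9  1.1 -0.7] w 7.9 tau 32.4
[-41.    9.3 135.5  66.2  22.4  -9.6]
now case [-46.   97.9  42.2] n 2 clock 13.4333
-0.31 0.03 0.05 -0.0109 0.0019 0.0210 0.008;
-0.31 0.03 0.05 -0.0110 0.0018 0.0210 0.008;
[241.1 187.8] 35 [ 98 117 155] [79.3 -4.1]
[232.1 192. ] 42 [127  67  62] [80.7 29.6]
[223.5 197.4] 24 [ 79 117  67] [76.9 65.1]
[243.1 216.9] 26 [ 99 156  82] [-25.7 100.1]
```

View pics/s17.png

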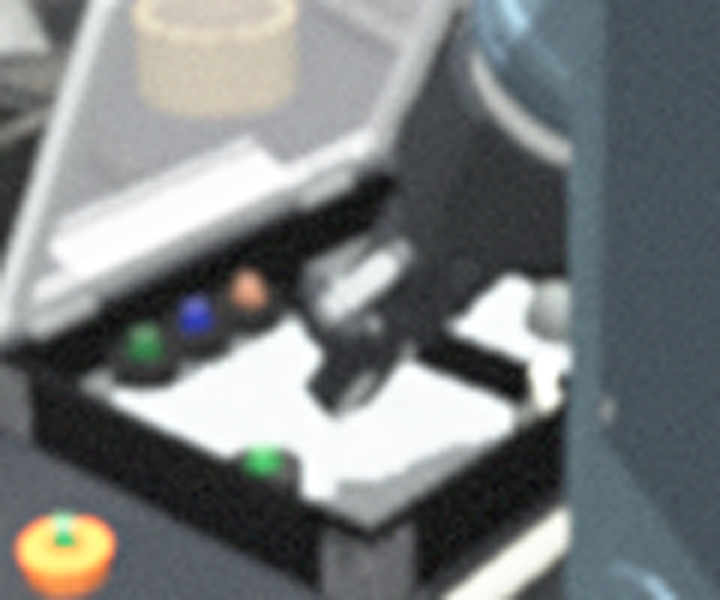

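Call:
jog_arm(deltas="0 0 0 -0.011 0.002 0.02 0.008; 0 0 0 -0.011 0.001 0.02 0.008; 0 0 0 0 0 0 0.008")

```text
clock: 13.73
eef_pos: [500.9, -111.3, 6.2]
orientation: [[0.841, -0.022, 0.541], [-0.021, -1.0, -0.007], [0.541, -0.006, -0.841]]
ft_force: [-0.4, 0.1, -0.2]
width: 7.9
```

```bash
python3 - <<'E'
from h import *
s=st(); print(s["joints"].round(1)); plan((0,96,-12),32.5,step=8,claw=.008)
im,D=bot.grab_frame("top"); a=cv2.resize(im[170:270,190:310],None,fx=6,fy=6,interpolation=cv2.INTER_CUBIC); cv2.imwrite("pics/t18.png",a)
E
```

```text
t 13.73 case [-36.9  89.7   6.2] F [-0.4  0.1 -0.2] w 7.9 tau 32.7
[-41.1  16.2 136.3  86.2  20.5 -30.9]
now case [-36.9  89.7   6.2] n 6 clock 13.7333
-0.07 -0.04 0.01 0.0035 -0.0010 0.0059 0.008;
-0.07 -0.04 0.01 0.0035 -0.0010 0.0059 0.008;
-0.07 -0.04 0.01 0.0035 -0.0010 0.0059 0.008;
-0.07 -0.04 0.01 0.0035 -0.0010 0.0059 0.008;
-0.07 -0.04 0.01 0.0035 -0.0010 0.0059 0.008;
-0.07 -0.04 0.01 0.0036 -0.0010 0.0059 0.008;
```

View pics/t18.png

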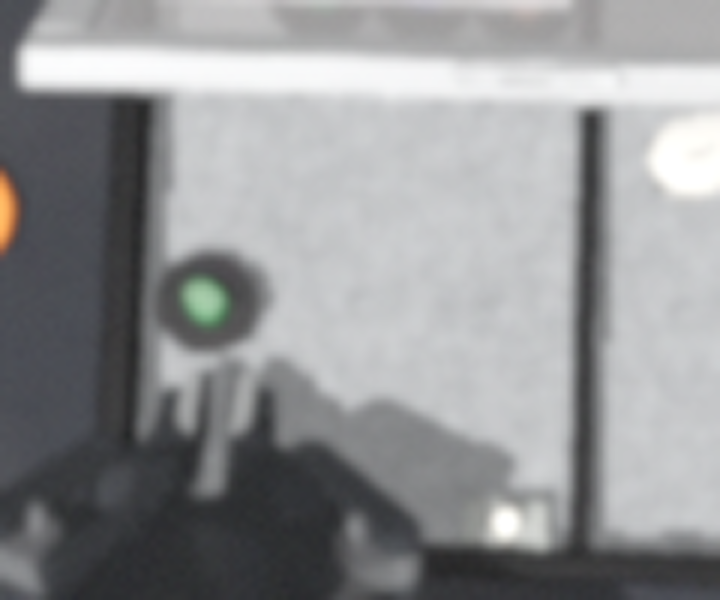

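Call:
jog_arm(deltas="0 0 0 -0.006 -0.002 0.007 0.008; 0 0 0 -0.005 -0.002 0.007 0.008; 0 0 0 0 0 0 0.008")

```text
clock: 14.03
eef_pos: [499.3, -106.2, -10.2]
orientation: [[0.841, -0.02, 0.541], [-0.021, -1.0, -0.006], [0.541, -0.006, -0.841]]
ft_force: [-0.9, -0.1, 0.7]
width: 8.1
```

```bash
python3 - <<'E'
from h import *
s=st(); print(s["joints"].round(1)); plan((0,96,-12),32.5,step=8,claw=.008)
im,D=bot.grab_frame("top"); a=cv2.resize(im[170:270,190:310],None,fx=6,fy=6,interpolation=cv2.INTER_CUBIC); cv2.imwrite("pics/t19.png",a)
E
```

```text
t 14.03 case [-38.5  94.8 -10.2] F [-0.9 -0.1  0.7] w 8.1 tau 32.8
[-40.6  18.9 137.5  97.   20.5 -42. ]
now case [-38.5  94.8 -10.2] n 5 clock 14.0333
-0.10 -0.05 0.02 0.0063 -0.0002 0.0045 0.008;
-0.10 -0.05 0.02 0.0063 -0.0002 0.0045 0.008;
-0.10 -0.05 0.02 0.0063 -0.0002 0.0045 0.008;
-0.10 -0.05 0.02 0.0063 -0.0002 0.0045 0.008;
-0.10 -0.05 0.02 0.0063 -0.0002 0.0044 0.008;
```

View pics/t19.png

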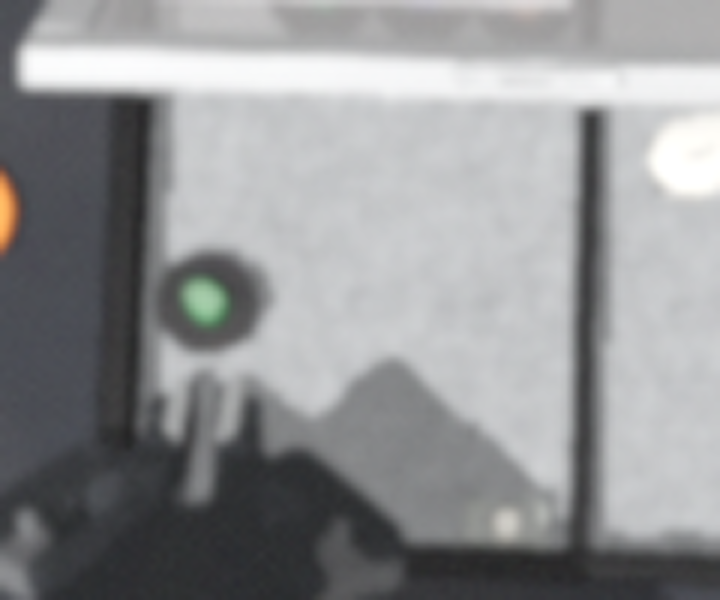

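Call:
jog_arm(deltas="0 0 0 0.0055 0 0.004 0.008; 0 0 0 0.0055 0 0.004 0.008; 0 0 0 0.0055 0 0.004 0.008; 0 0 0 0.0055 0 0.004 0.008; 0 0 0 0 0 0 0.008")

```text
clock: 14.5
eef_pos: [528.8, -107.6, -10.6]
orientation: [[0.839, -0.019, 0.544], [-0.018, -1.0, -0.007], [0.544, -0.004, -0.839]]
ft_force: [-0.3, 0.1, 0.6]
width: 8.2
```

```bash
python3 - <<'E'
from h import *
s=st(); print(s["joints"].round(1)); plan((30,96,-12),32.5,step=8,claw=.008)
im,D=bot.grab_frame("top"); a=cv2.resize(im[170:270,190:310],None,fx=6,fy=6,interpolation=cv2.INTER_CUBIC); cv2.imwrite("pics/t20.png",a)
E
```

```text
t 14.5 case [ -9.1  94.2 -10.6] F [-0.3  0.1  0.6] w 8.2 tau 32.9
[-37.4  20.6 133.8  95.4  19.  -37.3]
now case [ -9.1  94.2 -10.6] n 5 clock 14.5
-0.08 -0.09 0.05 0.0064 -0.0003 0.0045 0.008;
-0.08 -0.09 0.05 0.0064 -0.0003 0.0045 0.008;
-0.08 -0.09 0.05 0.0064 -0.0003 0.0045 0.008;
-0.08 -0.09 0.05 0.0064 -0.0003 0.0045 0.008;
-0.08 -0.09 0.05 0.0064 -0.0004 0.0044 0.008;
```

View pics/t20.png

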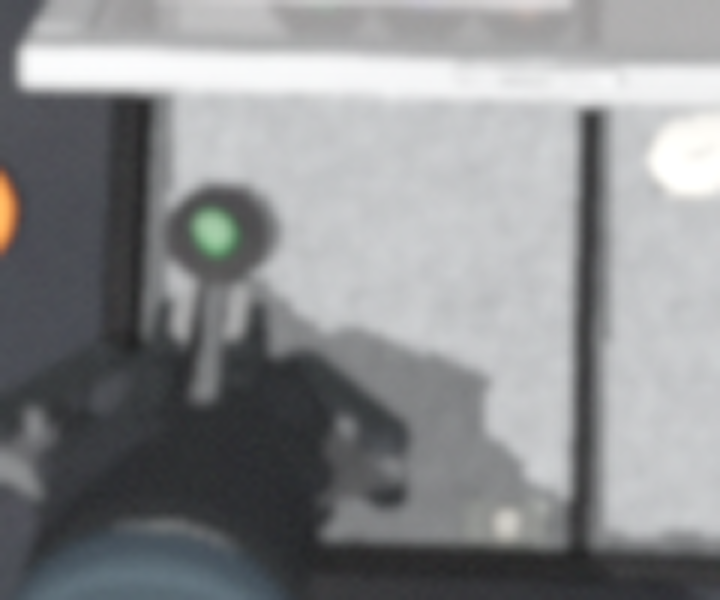

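Call:
jog_arm(deltas="0 0 0 0.0055 0.001 0.004 0.008; 0 0 0 0.0055 0.001 0.004 0.008; 0 0 0 0.0055 0 0.004 0.008; 0 0 0 0.0055 0 0.004 0.008; 0 0 0 0 0 0 0.008")

```text
clock: 14.97
eef_pos: [555.4, -110.1, -12.6]
orientation: [[0.839, -0.02, 0.543], [-0.019, -1.0, -0.007], [0.543, -0.004, -0.84]]
ft_force: [0.5, -0.4, -0.3]
width: 7.9
```

```bash
python3 - <<'E'
from h import *
s=st(); print(s["joints"].round(1)); plan((50,95,-12),32.5,step=8,claw=.008)
im,D=bot.grab_frame("top"); a=cv2.resize(im[170:270,190:310],None,fx=6,fy=6,interpolation=cv2.INTER_CUBIC); cv2.imwrite("pics/t21.png",a)
im,D=bot.grab_frame("scene")
for g in gems(im,22): print(*g)
E
```

```text
t 14.97 case [ 17.6  92.4 -12.6] F [ 0.5 -0.4 -0.3] w 7.9 tau 32.9
[-35.   22.3 130.3  92.3  17.8 -31.8]
now case [ 17.6  92.4 -12.6] n 5 clock 14.9667
-0.08 -0.08 0.04 0.0055 -0.0005 0.0034 0.008;
-0.08 -0.08 0.04 0.0055 -0.0005 0.0034 0.008;
-0.08 -0.08 0.04 0.0055 -0.0005 0.0034 0.008;
-0.08 -0.08 0.04 0.0055 -0.0005 0.0034 0.008;
-0.08 -0.08 0.04 0.0055 -0.0005 0.0034 0.008;
[240.8 187.5] 29 [100 118 156] [81.1 -4.5]
[232.1 192.3] 38 [129  66  62] [79.6 30.7]
[223.7 197.5] 24 [ 75 112  63] [76.4 64.9]
[230. 209.] 27 [100 152  83] [23.1 94.9]
```

View pics/t21.png

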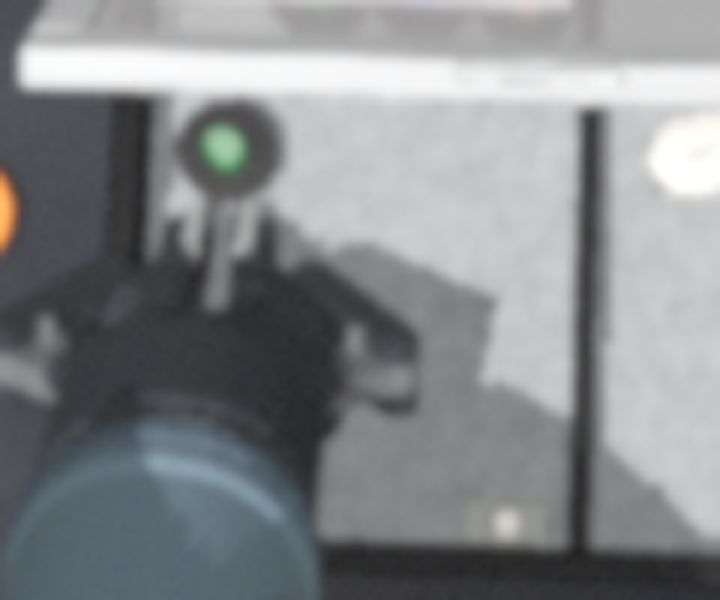

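Call:
jog_arm(deltas="0 0 0 -0.003 0 -0.002 0; 0 0 0 0 0 0 0; 0 0 0 0.006 -0.0005 0.004 0; 0 0 0 0.006 -0.0005 0.004 0; 0 0 0 0.005 -0.0005 0.003 0")

```text
clock: 15.48
eef_pos: [569.5, -108.5, -13.0]
orientation: [[0.841, -0.021, 0.541], [-0.02, -1.0, -0.007], [0.541, -0.005, -0.841]]
ft_force: [-1.8, -0.2, 1.8]
width: 0.2
```

Call:
jog_arm(deltas="0 0 0 0.005 0 0.003 0; 0 0 0 0.005 0 0.003 0; 0 0 0 0 0 0 0")

```text
clock: 15.73
eef_pos: [582.4, -108.8, -12.5]
orientation: [[0.84, -0.02, 0.542], [-0.019, -1.0, -0.007], [0.542, -0.005, -0.84]]
ft_force: [0.3, -0.3, 0.1]
width: 0.1
```

```bash
python3 - <<'E'
from h import *
s=st(); print(s["joints"].round(1)); plan((68,95,-12),32.5,step=8,claw=.0)
im,D=bot.grab_frame("scene")
for g in gems(im,22): print(*g)
a=cv2.resize(im[160:220,200:280],None,fx=9,fy=9,interpolation=cv2.INTER_CUBIC); cv2.imwrite("pics/s22.png",a)
E
```

```text
t 15.73 case [ 44.6  94.4 -12.5] F [ 0.3 -0.3  0.1] w 0.1 tau 32.8
[-32.4  23.8 126.7  87.5  16.6 -24.3]
now case [ 44.6  94.4 -12.5] n 3 clock 15.7333
-0.14 -0.11 0.05 0.0066 -0.0002 0.0041 0;
-0.14 -0.11 0.05 0.0067 -0.0002 0.0041 0;
-0.14 -0.11 0.05 0.0067 -0.0002 0.0041 0;
[222.2 205.1] 26 [103 155  88] [51.1 94.6]
```

View pics/s22.png

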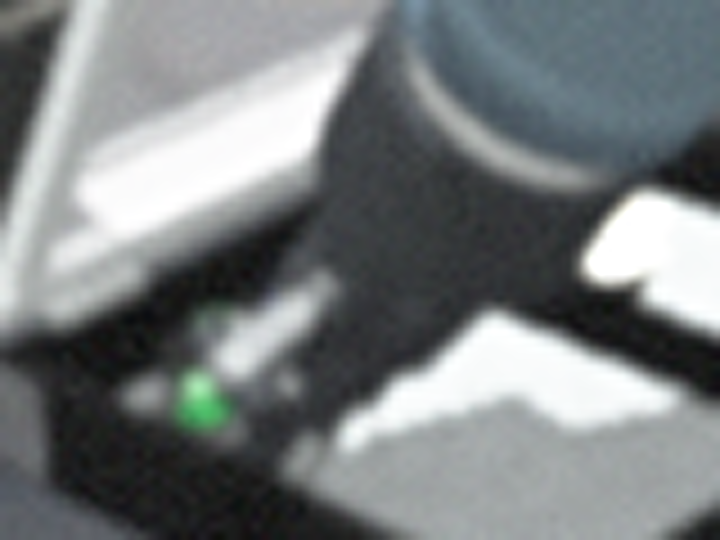

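Call:
jog_arm(deltas="0 0 0 0.005 0 0.003 0; 0 0 0 0.004 0 0.003 0; 0 0 0 0.004 0 0.0025 0; 0 0 0 0 0 0 0")

```text
clock: 16.12
eef_pos: [597.4, -108.4, -13.0]
orientation: [[0.841, -0.019, 0.541], [-0.019, -1.0, -0.006], [0.541, -0.005, -0.841]]
ft_force: [-2.2, 0.6, 1.8]
width: -0.0
```

```bash
python3 - <<'E'
from h import *
s=st(); print(s["joints"].round(1))
im,D=bot.grab_frame("scene")
for g in gems(im,22): print(*g)
E
```

```text
t 16.12 case [ 59.5  95.2 -13. ] F [-2.2  0.6  1.8] w -0.0 tau 32.8
[-31.2  24.7 124.7  84.4  16.1 -20. ]
[217.5 203.3] 27 [103 156  88] [66.3 96.2]
```

Call:
jog_arm(deltas="0 0 0 0.004 0 0.0025 0; 0 0 0 0.003 0 0.002 0; 0 0 0 0 0 0 0")

```text
clock: 16.42
eef_pos: [606.7, -109.5, -12.4]
orientation: [[0.84, -0.02, 0.543], [-0.019, -1.0, -0.007], [0.543, -0.004, -0.84]]
ft_force: [0.8, -0.4, -0.8]
width: 0.2
```

Call:
jog_arm(deltas="0 0 0 0.002 0 0.0013 0; 0 0 0 0 0 0 0")

```text
clock: 16.58
eef_pos: [608.6, -109.4, -12.7]
orientation: [[0.84, -0.02, 0.542], [-0.019, -1.0, -0.007], [0.542, -0.005, -0.84]]
ft_force: [-0.8, 0.2, -0.0]
width: 0.1
```

```bash
python3 - <<'E'
from h import *
s=st(); print(s["joints"].round(1))
im,D=bot.grab_frame("scene")
for g in gems(im,22): print(*g)
E
```

```text
t 16.58 case [ 70.7  94.5 -12.7] F [-0.8  0.2 -0. ] w 0.1 tau 32.8
[-30.4  25.3 123.3  82.1  15.7 -16.9]
[213.6 202. ] 33 [ 91 140  76] [78.6 98.2]
```

Call:
jog_arm(deltas="0 0 0 0.002 0 0.0013 0; 0 0 0 0 0 0 0")

```text
clock: 16.8
eef_pos: [609.4, -109.2, -13.1]
orientation: [[0.841, -0.021, 0.54], [-0.02, -1.0, -0.007], [0.541, -0.005, -0.841]]
ft_force: [-10.0, -1.1, 7.2]
width: -0.1
```

Call:
jog_arm(deltas="0 0 0 -0.006 0 -0.010 0; 0 0 0 0 0 -0.04 0; 0 0 0 0 0 -0.04 0; 0 0 0 0 0 -0.04 0; 0 0 0 0 0.02 -0.04 0")

```text
clock: 17.22
eef_pos: [521.3, -123.3, 111.6]
orientation: [[0.841, -0.016, 0.541], [-0.018, -1.0, -0.001], [0.541, -0.009, -0.841]]
ft_force: [1.6, 0.8, 1.6]
width: 0.1
```

```bash
python3 - <<'E'
from h import *
s=st(); print(s["joints"].round(1))
im,D=bot.grab_frame("scene"); np.savez("scene1.npz",im=im,D=D)
for z in (22,26):
  for g in gems(im,z): print(*g)
a=cv2.resize(im[140:240,195:315],None,fx=6.6,fy=6,interpolation=cv2.INTER_CUBIC); cv2.imwrite("pics/s23.png",a)
im,D=bot.grab_frame("top"); np.savez("top1.npz",im=im,D=D); a=cv2.resize(im[140:240,190:310],None,fx=6,fy=6,interpolation=cv2.INTER_CUBIC); cv2.imwrite("pics/t23.png",a)
E
```

```text
t 17.22 case [-16.1  78.3 111.6] F [1.6 0.8 1.6] w 0.1 tau 32.7
[-40.6   3.3 126.8  42.9  31.1  16.8]
[241.  187.7] 37 [ 98 117 155] [79.8 -4.2]
[232.2 192.1] 40 [131  69  65] [80.3 29.4]
[223.3 197.3] 24 [ 80 119  68] [77.7 65. ]
[213.8 202. ] 35 [ 95 144  81] [78.1 97.8]
[241.  187.7] 37 [ 98 117 155] [74.5  1.2]
[232.2 192.1] 40 [131  69  65] [75.  34.6]
[223.3 197.3] 24 [ 80 119  68] [72.5 69.8]
[213.8 202. ] 35 [ 95 144  81] [ 72.9 102.4]
```

View pics/s23.png

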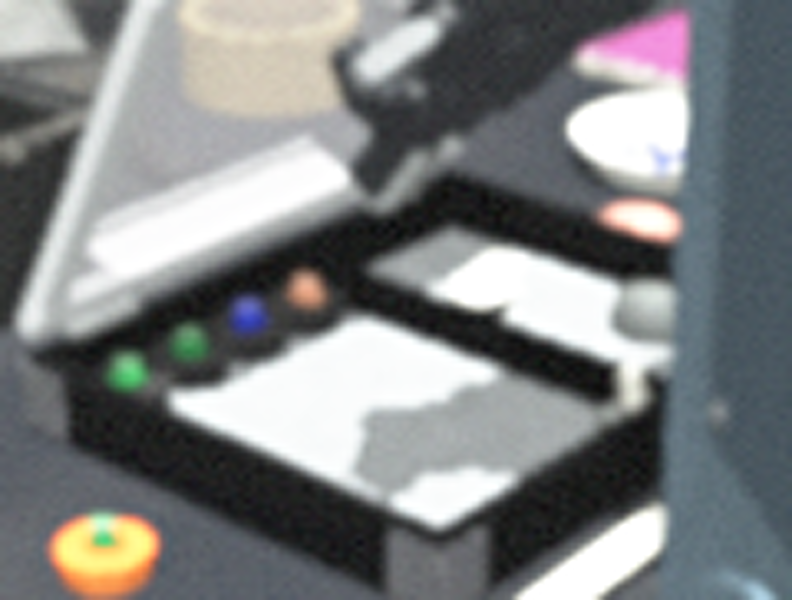

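View pics/t23.png

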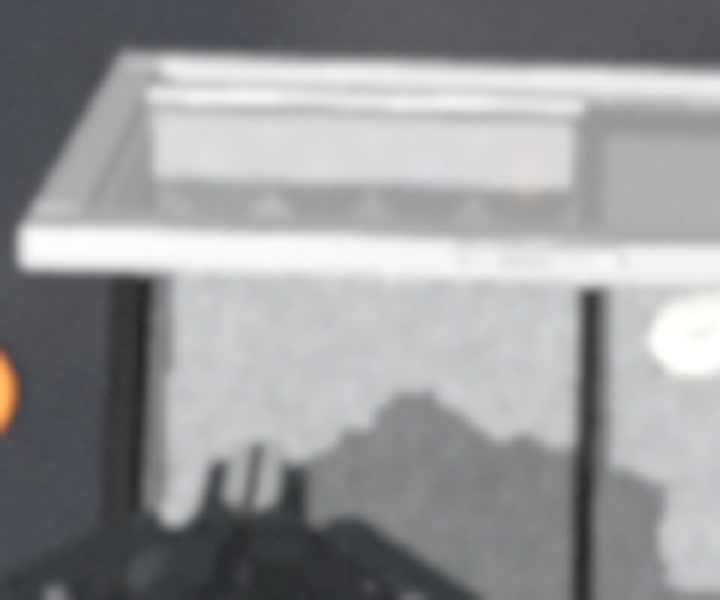

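```bash
python3 - <<'E'
from h import *
plan((-50,10,222),0,step=38,claw=0,turn=7)
E
```

```text
now case [-12.4  71.4 117.6] n 5 clock 17.3167
-0.01 -6.68 0.06 0.0052 0.0123 -0.0216 0;
-0.01 -6.68 0.06 0.0026 0.0123 -0.0221 0;
-0.01 -6.68 0.06 0.0001 0.0123 -0.0222 0;
-0.01 -6.68 0.06 -0.0025 0.0123 -0.0221 0;
-0.01 -6.68 0.06 -0.0050 0.0123 -0.0216 0;
```

Call:
jog_arm(deltas="0 -6.6 0 0.005 0.012 -0.022 0; 0 -6.6 0 0.003 0.012 -0.022 0; 0 -6.6 0 0 0.012 -0.022 0; 0 -6.6 0 -0.003 0.012 -0.022 0; 0 -6.4 0 -0.005 0.012 -0.022 0")

```text
clock: 17.73
eef_pos: [488.6, -175.4, 201.8]
orientation: [[0.997, -0.006, 0.08], [-0.007, -1.0, 0.016], [0.08, -0.017, -0.997]]
ft_force: [0.7, -0.0, -1.1]
width: -0.3
```

```bash
python3 - <<'E'
from h import *
s=st(); print(s["joints"].round(1));plan((-20,5,226),0,step=38,claw=0,turn=7)
E
```

```text
t 17.73 case [-47.5  25.4 201.8] F [ 0.7 -0.  -1.1] w -0.3 tau 4.6
[-34.6   8.9  95.6   3.6  72.3  54.7]
now case [-47.5  25.4 201.8] n 2 clock 17.7333
-0.50 -2.30 0.57 0.0145 0.0103 -0.0111 0;
-0.50 -2.30 0.57 0.0141 0.0102 -0.0116 0;
```

Call:
jog_arm(deltas="-0.5 -2.3 0.6 0.005 0.01 -0.015 0; -0.5 -2.3 0.6 0.005 0.01 -0.015 0; 0 0 0 0 0 0 0")

```text
clock: 17.98
eef_pos: [500.5, -197.1, 232.3]
orientation: [[1.0, -0.025, 0.008], [-0.025, -1.0, -0.001], [0.008, 0.001, -1.0]]
ft_force: [-0.1, -0.7, -0.1]
width: -0.3
```

```bash
python3 - <<'E'
from h import *
s=st(); plan((64,2,228),0,step=38,claw=0,turn=7)
E
```

```text
t 17.98 case [-35.    4.  232.3] F [-0.1 -0.7 -0.1] w -0.3 tau 0.4
now case [-35.    4.  232.3] n 3 clock 17.9833
0.01 -0.15 0.01 0.0330 0.0007 0.0017 0;
0.01 -0.15 0.01 0.0330 0.0007 0.0016 0;
0.01 -0.15 0.01 0.0330 0.0007 0.0015 0;
```

Call:
jog_arm(deltas="0 -0.2 0 0.033 0 0 0; 0 -0.2 0 0.033 0 0 0; 0 0 0 0.033 0 0 0; 0 0 0 0 0 0 0")

```text
clock: 18.32
eef_pos: [599.8, -196.6, 226.8]
orientation: [[1.0, -0.024, -0.002], [-0.024, -1.0, 0.005], [-0.002, -0.005, -1.0]]
ft_force: [-0.2, 0.5, -0.6]
width: -0.0
```

```bash
python3 - <<'E'
from h import *
s=st(); print(s["joints"].round(1)); plan((62,2,182),0,step=38,claw=0,turn=7)
im,D=bot.grab_frame("scene"); a=cv2.resize(im[80:240,180:340],None,fx=3.7,fy=3.7,interpolation=cv2.INTER_CUBIC); cv2.imwrite("pics/s24.png",a)
z=np.array(s["orientation"])[:,2]; q=proj("scene",[s["eef_pos"]-34*z]); print((q-[180,80])*3.7)
E
```

```text
t 18.32 case [ 64.3   7.1 226.8] F [-0.2  0.5 -0.6] w -0.0 tau -0.1
[-28.4  22.6  73.3   0.2  84.3  62.9]
now case [ 64.3   7.1 226.8] n 2 clock 18.3167
-0.15 0.07 0.08 -0.0011 0.0027 0.0224 0;
-0.15 0.07 0.08 -0.0011 0.0026 0.0224 0;
[[223.3632607   82.75755396]]
```

View pics/s24.png

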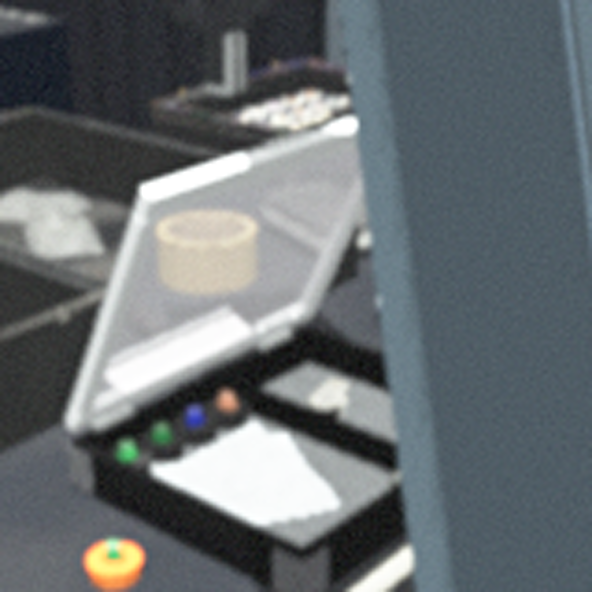

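Call:
jog_arm(deltas="0 0 0 0 0.002 0.024 0; 0 0 0 0 0.002 0.023 0; 0 0 0 -0.008 0 0 0; 0 0 0 0 0 0 0")

```text
clock: 18.7
eef_pos: [584.5, -200.2, 181.7]
orientation: [[1.0, -0.026, -0.007], [-0.026, -1.0, 0.005], [-0.008, -0.005, -1.0]]
ft_force: [-0.2, -0.3, -0.6]
width: 0.0
```

```bash
cat >> h.py <<'E'
def arc(thetas,r=194,y=2.0):
    """rows of tool shifts taking the -x tip corner along the lid face, from the measured pose"""
    s=bot.get_state(); p=w2c(s["eef_pos"]); R=np.array(s["orientation"])
    for th in thetas:
        t=math.radians(th); c=np.array([103-r*math.cos(t)+6*math.sin(t), y, 45+r*math.sin(t)+6*math.cos(t)])
        T=c+np.array([11,0,-34]); d=T-p; p=T
        l=R.T@(d[0]*xh+d[1]*yh+np.array([0,0,d[2]]))/1000
        print(th,"TCP",T.round(1),"row %.4f %.4f %.4f"%tuple(l))
E
python3 - <<'E'
from h import *
s=st(); print(s["joints"].round(1)); arc([66,63,60,57,54,50,46,42,38,34,30,26,22,18,14,11,8,6,4])
E
```

```text
t 18.7 case [ 49.    3.1 181.7] F [-0.2 -0.3 -0.6] w 0.0 tau -0.4
[-29.3  22.8  79.3   0.1  78.4  62.2]
66 TCP [ 40.6   2.  190.7] row -0.0085 0.0010 -0.0089
63 TCP [ 31.3   2.  186.6] row -0.0093 0.0000 0.0042
60 TCP [ 22.2   2.  182. ] row -0.0090 0.0000 0.0046
57 TCP [ 13.4   2.  177. ] row -0.0088 0.0000 0.0051
54 TCP [  4.8   2.  171.5] row -0.0085 0.0000 0.0056
50 TCP [ -6.1   2.  163.5] row -0.0109 0.0000 0.0081
46 TCP [-16.4   2.  154.7] row -0.0103 0.0000 0.0088
42 TCP [-26.2   2.  145.3] row -0.0096 0.0000 0.0095
38 TCP [-35.2   2.  135.2] row -0.0089 0.0000 0.0102
34 TCP [-43.5   2.  124.5] row -0.0082 0.0001 0.0108
30 TCP [-51.    2.  113.2] row -0.0074 0.0001 0.0113
26 TCP [-57.7   2.  101.4] row -0.0066 0.0001 0.0118
22 TCP [-63.6   2.   89.2] row -0.0058 0.0001 0.0122
18 TCP [-68.7   2.   76.7] row -0.0049 0.0001 0.0126
14 TCP [-72.8   2.   63.8] row -0.0040 0.0001 0.0129
11 TCP [-75.3   2.   53.9] row -0.0024 0.0000 0.0099
8 TCP [-77.3   2.   43.9] row -0.0019 0.0000 0.0100
6 TCP [-78.3   2.   37.2] row -0.0010 0.0000 0.0067
4 TCP [-79.1   2.   30.5] row -0.0007 0.0000 0.0067
```

Call:
jog_arm(deltas="0 0 0 -0.009 0 -0.001 0; 0 0 0 -0.009 0 0 0; 0 0 0 -0.009 0 0.001 0; 0 0 0 0 0 0 0")

```text
clock: 19.03
eef_pos: [559.5, -200.8, 184.9]
orientation: [[1.0, -0.026, -0.001], [-0.026, -1.0, 0.001], [-0.001, -0.001, -1.0]]
ft_force: [-0.5, -0.5, 0.0]
width: 0.3
```

```bash
python3 - <<'E'
from h import *
s=st(); arc([57,54,50,46,42,38,34,30,26,22])
im,D=bot.grab_frame("scene"); a=cv2.resize(im[80:240,180:340],None,fx=3.7,fy=3.7,interpolation=cv2.INTER_CUBIC); cv2.imwrite("pics/s25.png",a)
E
```

```text
t 19.03 case [ 24.    1.8 184.9] F [-0.5 -0.5  0. ] w 0.3 tau -0.1
57 TCP [ 13.4   2.  177. ] row -0.0107 -0.0002 0.0079
54 TCP [  4.8   2.  171.5] row -0.0085 0.0000 0.0055
50 TCP [ -6.1   2.  163.5] row -0.0109 0.0000 0.0080
46 TCP [-16.4   2.  154.7] row -0.0103 0.0000 0.0088
42 TCP [-26.2   2.  145.3] row -0.0097 0.0000 0.0095
38 TCP [-35.2   2.  135.2] row -0.0090 0.0000 0.0101
34 TCP [-43.5   2.  124.5] row -0.0083 0.0000 0.0107
30 TCP [-51.    2.  113.2] row -0.0075 0.0000 0.0113
26 TCP [-57.7   2.  101.4] row -0.0067 0.0000 0.0118
22 TCP [-63.6   2.   89.2] row -0.0059 0.0000 0.0122
```

View pics/s25.png

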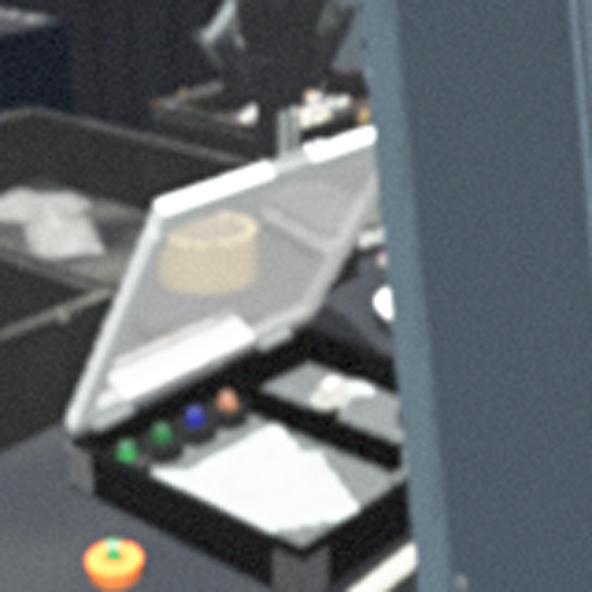

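Call:
jog_arm(deltas="0 0 0 -0.011 0 0.008 0; 0 0 0 -0.009 0 0.006 0; 0 0 0 -0.011 0 0.008 0; 0 0 0 -0.010 0 0.009 0; 0 0 0 0 0 0 0")

```text
clock: 19.5
eef_pos: [517.8, -198.9, 151.4]
orientation: [[1.0, -0.026, -0.005], [-0.026, -1.0, 0.004], [-0.005, -0.004, -1.0]]
ft_force: [-0.4, 0.3, -0.5]
width: -0.3
```

```bash
python3 - <<'E'
from h import *
s=st(); arc([42,38,34,30,26,22,18,15])
E
```

```text
t 19.5 case [-17.6   2.6 151.4] F [-0.4  0.3 -0.5] w -0.3 tau -0.3
42 TCP [-26.2   2.  145.3] row -0.0085 0.0006 0.0062
38 TCP [-35.2   2.  135.2] row -0.0090 0.0000 0.0102
34 TCP [-43.5   2.  124.5] row -0.0082 0.0000 0.0108
30 TCP [-51.    2.  113.2] row -0.0075 0.0000 0.0113
26 TCP [-57.7   2.  101.4] row -0.0067 0.0000 0.0118
22 TCP [-63.6   2.   89.2] row -0.0058 0.0000 0.0122
18 TCP [-68.7   2.   76.7] row -0.0050 0.0000 0.0126
15 TCP [-71.8   2.   67. ] row -0.0031 0.0000 0.0097
```

Call:
jog_arm(deltas="0 0 0 -0.0085 0 0.007 0; 0 0 0 -0.009 0 0.010 0; 0 0 0 -0.008 0 0.011 0; 0 0 0 -0.0075 0 0.011 0; 0 0 0 0 0 0 0")

```text
clock: 19.92
eef_pos: [485.4, -198.0, 112.3]
orientation: [[1.0, -0.026, -0.005], [-0.026, -1.0, 0.004], [-0.005, -0.004, -1.0]]
ft_force: [-0.8, 0.4, 0.2]
width: -0.1
```

```bash
python3 - <<'E'
from h import *
s=st(); arc([26,22,18,15,12,9,7,5,4,3])
im,D=bot.grab_frame("scene"); a=cv2.resize(im[80:240,180:340],None,fx=3.7,fy=3.7,interpolation=cv2.INTER_CUBIC); cv2.imwrite("pics/s26.png",a)
im,D=bot.grab_frame("top"); a=cv2.resize(im[140:290,160:400],None,fx=3.3,fy=3.3,interpolation=cv2.INTER_CUBIC); cv2.imwrite("pics/t26.png",a)
P=cloud("top",cv2.medianBlur(D,3)); 
for c in (215,230,330): print([tuple(w2c(P[r,c]).astype(int)) for r in range(170,260,8)])
E
```

```text
t 19.92 case [-50.1   2.7 112.3] F [-0.8  0.4  0.2] w -0.1 tau -0.3
26 TCP [-57.7   2.  101.4] row -0.0076 0.0008 0.0109
22 TCP [-63.6   2.   89.2] row -0.0058 0.0000 0.0122
18 TCP [-68.7   2.   76.7] row -0.0050 0.0000 0.0126
15 TCP [-71.8   2.   67. ] row -0.0031 0.0000 0.0097
12 TCP [-74.5   2.   57.2] row -0.0026 0.0000 0.0098
9 TCP [-76.7   2.   47.3] row -0.0021 0.0000 0.0099
7 TCP [-77.8   2.   40.6] row -0.0011 0.0000 0.0067
5 TCP [-78.7   2.   33.9] row -0.0009 0.0000 0.0067
4 TCP [-79.1   2.   30.5] row -0.0004 0.0000 0.0034
3 TCP [-79.4   2.   27.1] row -0.0003 0.0000 0.0034
[(np.int64(-32), np.int64(58), np.int64(557)), (np.int64(-39), np.int64(58), np.int64(559)), (np.int64(-45), np.int64(57), np.int64(562)), (np.int64(-51), np.int64(57), np.int64(563)), (np.int64(-56), np.int64(57), np.int64(556)), (np.int64(-59), np.int64(60), np.int64(532)), (np.int64(-63), np.int64(62), np.int64(504)), (np.int64(-42), np.int64(101), np.int64(121)), (np.int64(-56), np.int64(100), np.int64(127)), (np.int64(-69), np.int64(98), np.int64(137)), (np.int64(-82), np.int64(98), np.int64(134))
[... 461 characters left out ...]
, (np.int64(-68), np.int64(74), np.int64(138)), (np.int64(-81), np.int64(73), np.int64(136)), (np.int64(-93), np.int64(81), np.int64(8))]
[(np.int64(69), np.int64(-95), np.int64(67)), (np.int64(-30), np.int64(-31), np.int64(526)), (np.int64(-37), np.int64(-30), np.int64(532)), (np.int64(-44), np.int64(-29), np.int64(536)), (np.int64(-51), np.int64(-29), np.int64(538)), (np.int64(-57), np.int64(-29), np.int64(540)), (np.int64(-64), np.int64(-29), np.int64(540)), (np.int64(-70), np.int64(-29), np.int64(540)), (np.int64(-75), np.int64(-31), np.int64(528)), (np.int64(-83), np.int64(-27), np.int64(554)), (np.int64(-88), np.int64(-27), np.int64(557)), (np.int64(-94), np.int64(-27), np.int64(560))]
```

View pics/t26.png

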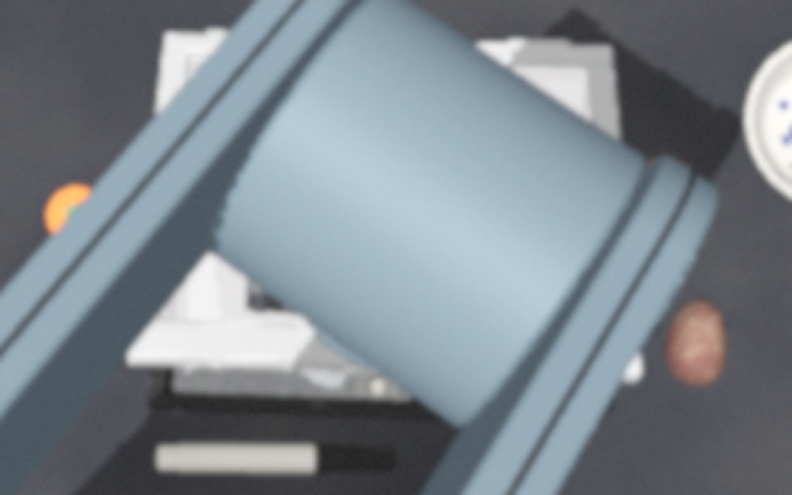

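View pics/s26.png

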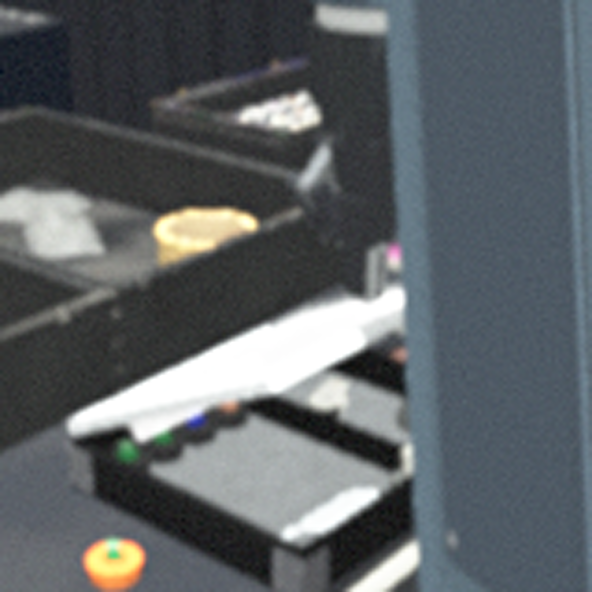

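Call:
jog_arm(deltas="0 0 0 -0.0076 0 0.011 0; 0 0 0 -0.006 0 0.012 0; 0 0 0 -0.005 0 0.012 0; 0 0 0 0 0 0 0")

```text
clock: 20.35
eef_pos: [467.6, -197.7, 77.8]
orientation: [[1.0, -0.026, -0.004], [-0.026, -1.0, 0.003], [-0.004, -0.003, -1.0]]
ft_force: [-0.6, 0.6, -0.2]
width: -0.0
```

```bash
cat >> h.py <<'E'
def lidfit(P):
    C=(P.reshape(-1,3)-O)@np.stack([xh,yh,[0,0,1]]).T
    m=(C[:,0]>-120)&(C[:,0]<105)&(abs(C[:,1])<122)&(C[:,2]>44)
    q=C[m]; 
    # frame side rails: outer 12 mm at |y| 112..122 
    k=(abs(q[:,1])>108)
    q=q[k]; 
    th=np.arctan2(q[:,2]-45,103-q[:,0]); 
    r=np.hypot(q[:,2]-45,103-q[:,0]); k=(r>120)&(r<215)&(th<1.2); 
    # outer face is 6 above plane: th - asin(6/r)
    t=th[k]-np.arcsin(6/r[k]); return np.median(t), np.percentile(t,[10,90]), k.sum(), r[k].max()
E
python3 - <<'E'
from h import *
s=st(); arc([15,12,9,7,5,4,3,2])
im,D=bot.grab_frame("scene"); a=cv2.resize(im[80:240,180:340],None,fx=3.7,fy=3.7,interpolation=cv2.INTER_CUBIC); cv2.imwrite("pics/s27.png",a)
print(lidfit(cloud("scene",cv2.medianBlur(D,3))))
im,D=bot.grab_frame("top"); a=cv2.resize(im[140:290,160:400],None,fx=3.3,fy=3.3,interpolation=cv2.INTER_CUBIC); cv2.imwrite("pics/t27.png",a)
print(lidfit(cloud("top",cv2.medianBlur(D,3))))
E
```

```text
t 20.35 case [-67.9   2.5  77.8] F [-0.6  0.6 -0.2] w -0.0 tau -0.2
15 TCP [-71.8   2.   67. ] row -0.0039 0.0006 0.0108
12 TCP [-74.5   2.   57.2] row -0.0026 0.0000 0.0098
9 TCP [-76.7   2.   47.3] row -0.0021 0.0000 0.0099
7 TCP [-77.8   2.   40.6] row -0.0011 0.0000 0.0067
5 TCP [-78.7   2.   33.9] row -0.0009 0.0000 0.0067
4 TCP [-79.1   2.   30.5] row -0.0004 0.0000 0.0034
3 TCP [-79.4   2.   27.1] row -0.0003 0.0000 0.0034
2 TCP [-79.7   2.   23.8] row -0.0002 0.0000 0.0034
(np.float64(0.26001034302356385), array([0.23500151, 0.26335732]), np.int64(76), np.float64(208.52496161941545))
(np.float64(0.23587556892094885), array([0.21014448, 0.24401529]), np.int64(21), np.float64(208.13344531915013))
```

View pics/s27.png

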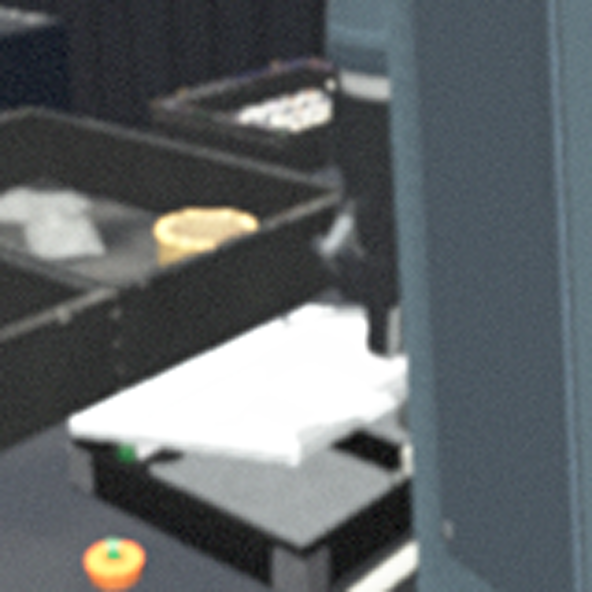

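Call:
jog_arm(deltas="0 0 0 -0.004 0 0.010 0; 0 0 0 -0.003 0 0.009 0; 0 0 0 -0.002 0 0.006 0; 0 0 0 0 0 0 0")

```text
clock: 20.78
eef_pos: [458.5, -197.4, 52.8]
orientation: [[1.0, -0.026, -0.004], [-0.026, -1.0, 0.003], [-0.004, -0.003, -1.0]]
ft_force: [-0.2, 0.5, 0.0]
width: -0.2
```

```bash
python3 - <<'E'
from h import *
s=st()
im,D=bot.grab_frame("scene"); a=cv2.resize(im[80:240,180:340],None,fx=3.7,fy=3.7,interpolation=cv2.INTER_CUBIC); cv2.imwrite("pics/s28.png",a)
P=cloud("scene",cv2.medianBlur(D,3)); print(lidfit(P))
E
```

```text
t 20.78 case [-77.    2.6  52.8] F [-0.2  0.5  0. ] w -0.2 tau -0.2
(np.float64(0.0739127404370292), array([0.05339515, 0.07736997]), np.int64(103), np.float64(208.5780220465716))
```

View pics/s28.png

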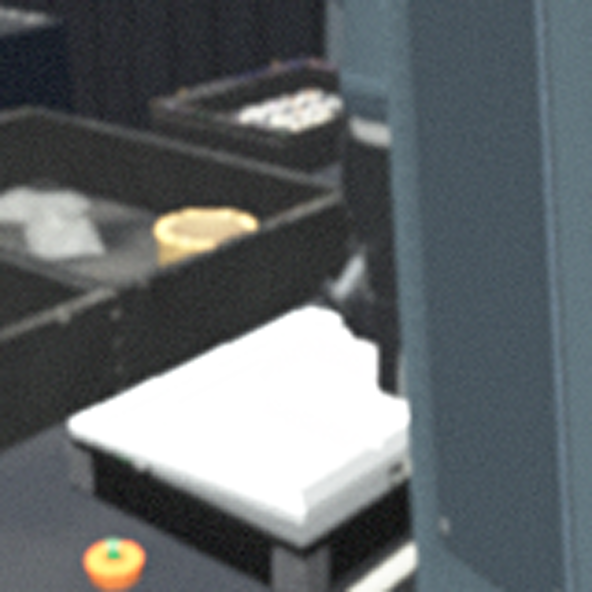

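Call:
jog_arm(deltas="0 0 0 -0.001 0 0.004 0; 0 0 0 0 0 0.004 0; 0 0 0 0 0 0.004 0; 0 0 0 0 0 0.004 0; 0 0 0 0 0 0 0")

```text
clock: 21.25
eef_pos: [457.7, -197.5, 36.8]
orientation: [[1.0, -0.026, -0.003], [-0.026, -1.0, 0.003], [-0.004, -0.003, -1.0]]
ft_force: [-0.6, -0.1, 0.9]
width: 0.2
```

```bash
python3 - <<'E'
from h import *
s=st()
im,D=bot.grab_frame("scene")
P=cloud("scene",cv2.medianBlur(D,3)); print(lidfit(P))
P=cloud("top",cv2.medianBlur(bot.grab_frame("top")[1],3)); print(lidfit(P))
E
```

```text
t 21.25 case [-77.8   2.5  36.8] F [-0.6 -0.1  0.9] w 0.2 tau -0.2
(np.float64(0.035807602204303624), array([0.01721464, 0.04050729]), np.int64(113), np.float64(208.2938443547915))
(np.float64(0.040900252675868866), array([0.0283258 , 0.04835851]), np.int64(137), np.float64(140.790466726551))
```

Call:
jog_arm(deltas="0 0 0 0 0 0.002 0; 0 0 0 0 0 0 0")

```text
clock: 21.52
eef_pos: [458.1, -197.8, 35.6]
orientation: [[1.0, -0.026, -0.002], [-0.026, -1.0, 0.002], [-0.002, -0.002, -1.0]]
ft_force: [-0.1, -0.0, -0.4]
width: 0.1
```

Call:
jog_arm(deltas="0 0 0 0 0 0.002 0; 0 0 0 0 0 0.002 0; 0 0 0 0 0 0 0")

```text
clock: 21.77
eef_pos: [457.9, -197.7, 31.3]
orientation: [[1.0, -0.026, -0.003], [-0.026, -1.0, 0.002], [-0.003, -0.002, -1.0]]
ft_force: [-0.4, -0.4, 0.0]
width: -0.0
```

Call:
jog_arm(deltas="0 0 0 0 0 0.002 0; 0 0 0 0 0 0 0")

```text
clock: 21.93
eef_pos: [458.0, -197.7, 29.4]
orientation: [[1.0, -0.026, -0.003], [-0.026, -1.0, 0.002], [-0.003, -0.002, -1.0]]
ft_force: [-0.4, 0.1, -0.4]
width: -0.1
```

Call:
jog_arm(deltas="0 0 0 0 0 0.002 0; 0 0 0 0 0 0.002 0; 0 0 0 0 0 0 0")

```text
clock: 22.18
eef_pos: [458.1, -197.9, 25.6]
orientation: [[1.0, -0.026, -0.002], [-0.026, -1.0, 0.002], [-0.002, -0.002, -1.0]]
ft_force: [-1.3, -0.1, 1.6]
width: 0.3
```

Call:
jog_arm(deltas="0 0 0 0 0 0.002 0; 0 0 0 0 0 0 0")

```text
clock: 22.35
eef_pos: [458.1, -197.9, 23.8]
orientation: [[1.0, -0.026, -0.002], [-0.026, -1.0, 0.002], [-0.002, -0.002, -1.0]]
ft_force: [-1.5, -0.1, 3.7]
width: 0.1
```

Call:
jog_arm(deltas="0 0 0 0 0 0.001 0; 0 0 0 0 0 0 0")

```text
clock: 22.52
eef_pos: [458.1, -197.9, 23.0]
orientation: [[1.0, -0.026, -0.002], [-0.026, -1.0, 0.002], [-0.002, -0.002, -1.0]]
ft_force: [-1.4, 1.0, 5.1]
width: 0.2
```

Call:
jog_arm(deltas="0 0 0 0 0 0.001 0; 0 0 0 0 0 0.001 0; 0 0 0 0 0 0 0")

```text
clock: 22.77
eef_pos: [458.1, -197.9, 21.3]
orientation: [[1.0, -0.026, -0.002], [-0.026, -1.0, 0.002], [-0.002, -0.002, -1.0]]
ft_force: [-2.2, 0.4, 7.0]
width: 0.1
```

```bash
python3 - <<'E'
from h import *
s=st()
im,D=bot.grab_frame("scene")
P=cloud("scene",cv2.medianBlur(D,3)); print(lidfit(P))
E
```

```text
t 22.77 case [-77.4   2.1  21.3] F [-2.2  0.4  7. ] w 0.1 tau -0.1
(np.float64(0.0021137833317227753), array([-0.01271384,  0.00676606]), np.int64(111), np.float64(207.81730160099437))
```

Call:
jog_arm(deltas="0 0 0 0 0 0.001 0; 0 0 0 0 0 0.001 0; 0 0 0 0 0 0 0")

```text
clock: 23.07
eef_pos: [458.0, -197.9, 19.1]
orientation: [[1.0, -0.026, -0.002], [-0.026, -1.0, 0.002], [-0.002, -0.002, -1.0]]
ft_force: [-1.4, 0.4, 5.5]
width: -0.0
```

Call:
jog_arm(deltas="0 0 0 0 0 0.001 0; 0 0 0 0 0 0 0")

```text
clock: 23.23
eef_pos: [458.0, -197.9, 18.0]
orientation: [[1.0, -0.026, -0.002], [-0.026, -1.0, 0.002], [-0.003, -0.002, -1.0]]
ft_force: [-1.8, 0.1, 5.6]
width: -0.4
```

```bash
python3 - <<'E'
from h import *
s=st()
im,D=bot.grab_frame("scene")
P=cloud("scene",cv2.medianBlur(D,3)); print(lidfit(P))
E
```

```text
t 23.23 case [-77.5   2.1  18. ] F [-1.8  0.1  5.6] w -0.4 tau -0.1
(np.float64(-0.014303653702624826), array([-0.02461817, -0.00896581]), np.int64(105), np.float64(207.18124761060727))
```

Call:
jog_arm(deltas="0 0 0 0 0 0.001 0; 0 0 0 0 0 0 0")

```text
clock: 23.45
eef_pos: [458.0, -197.9, 17.1]
orientation: [[1.0, -0.026, -0.002], [-0.026, -1.0, 0.002], [-0.002, -0.002, -1.0]]
ft_force: [-2.5, 0.8, 5.7]
width: 0.4
```

```bash
python3 - <<'E'
from h import *
s=st()
im,D=bot.grab_frame("scene")
P=cloud("scene",cv2.medianBlur(D,3)); print(lidfit(P))
E
```

```text
t 23.45 case [-77.5   2.   17.1] F [-2.5  0.8  5.7] w 0.4 tau -0.1
(np.float64(-0.017973976190002502), array([-0.02554683, -0.015115  ]), np.int64(108), np.float64(208.03457257363306))
```

Call:
jog_arm(deltas="0 0 0 0 0 -0.002 0; 0 0 0 0 0 -0.003 0; 0 0 0 0 0 -0.006 0; 0 0 0 0 0 -0.01 0; 0 0 0 0 0 -0.02 0")

```text
clock: 23.92
eef_pos: [456.8, -196.9, 56.9]
orientation: [[1.0, -0.026, -0.006], [-0.026, -1.0, 0.005], [-0.006, -0.004, -1.0]]
ft_force: [-0.1, -0.9, 0.3]
width: -0.2
```

Call:
jog_arm(deltas="0 0 0 0 0 -0.03 0; 0 0 0 0 0 -0.04 0; 0 0 0 -0.03 0 -0.03 0; 0 0 0 -0.04 0 -0.02 0; 0 0 0 -0.04 0 0 0")

```text
clock: 24.33
eef_pos: [353.5, -197.3, 180.9]
orientation: [[1.0, -0.024, 0.004], [-0.024, -1.0, -0.005], [0.004, 0.004, -1.0]]
ft_force: [0.3, -0.8, -0.1]
width: 0.0
```

```bash
python3 - <<'E'
from h import *
s=st()
im,D=bot.grab_frame("scene"); P=cloud("scene",cv2.medianBlur(D,3)); print(lidfit(P))
a=cv2.resize(im[100:250,185:345],None,fx=4,fy=4,interpolation=cv2.INTER_CUBIC); cv2.imwrite("pics/s30.png",a)
im,D=bot.grab_frame("top"); P=cloud("top",cv2.medianBlur(D,3)); print(lidfit(P))
a=cv2.resize(im[140:290,160:400],None,fx=3.3,fy=3.3,interpolation=cv2.INTER_CUBIC); cv2.imwrite("pics/t30.png",a)
E
```

```text
t 24.33 case [-1.820e+02 -1.000e-01  1.809e+02] F [ 0.3 -0.8 -0.1] w 0.0 tau 0.3
(np.float64(-0.001050650738770578), array([-0.015396 ,  0.0053298]), np.int64(130), np.float64(208.1717050135501))
(np.float64(0.0010518830178137158), array([-0.01900218,  0.00746115]), np.int64(767), np.float64(205.91058675322864))
```

View pics/s30.png

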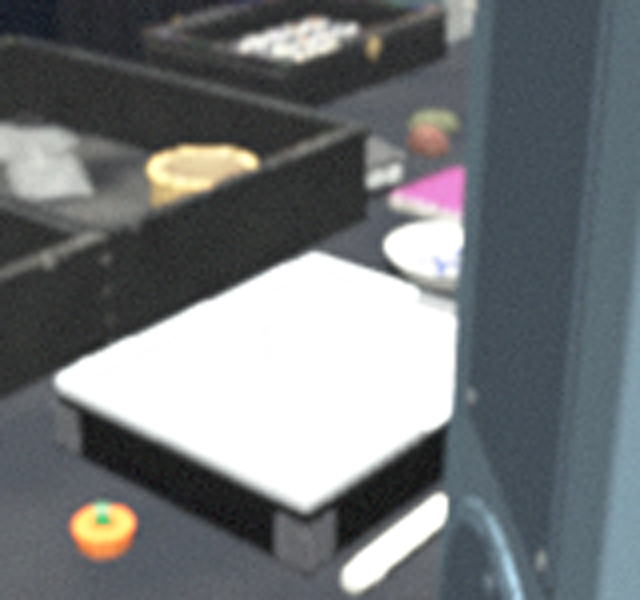

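View pics/t30.png

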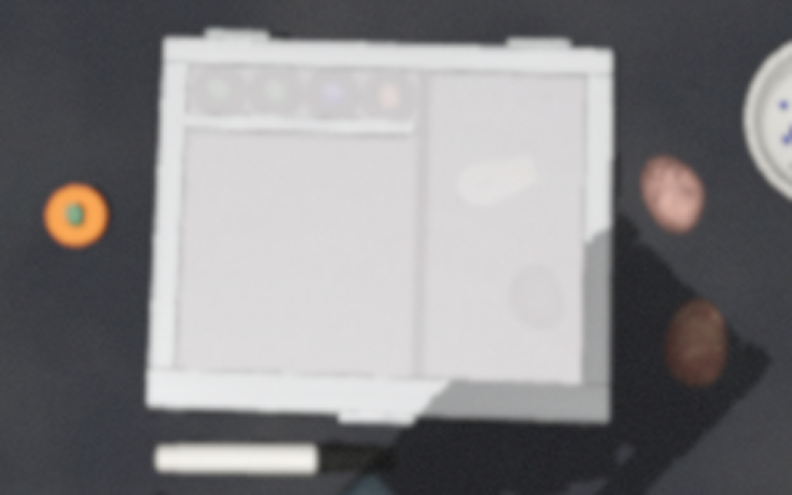

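```bash
python3 - <<'E'
from h import *
im,D=bot.grab_frame("top"); P=cloud("top",cv2.medianBlur(D,3)); print(lidfit(P))
C=(P.reshape(-1,3)-O)@np.stack([xh,yh,[0,0,1]]).T
for y0,y1 in((-110,-20),(-20,40),(40,115)):
  m=(C[:,0]>-100)&(C[:,0]<-86)&(C[:,1]>y0)&(C[:,1]<y1); print("bar z",np.median(C[m,2]))
hsv=cv2.cvtColor(im,cv2.COLOR_BGR2HSV)
sub=im[158:178,212:290]
a=cv2.resize(sub,None,fx=10,fy=10,interpolation=cv2.INTER_CUBIC); a=cv2.normalize(a,None,0,255,cv2.NORM_MINMAX); cv2.imwrite("pics/t31.png",a)
lab=cv2.cvtColor(sub,cv2.COLOR_BGR2LAB).astype(float); ch=np.hypot(lab[...,1]-np.median(lab[...,1]),lab[...,2]-np.median(lab[...,2]))
m=(ch>7).astype(np.uint8); n,l,s,ce=cv2.connectedComponentsWithStats(m)
for i in range(1,n):
  if s[i,4]>5: print(s[i,4],ce[i]+[212,158],w2c(ray("top",ce[i][0]+212,ce[i][1]+158,24)).round(1))
st()
E
```

```text
(np.float64(0.0004979202990159706), array([-0.01723284,  0.00687126]), np.int64(765), np.float64(205.8703945463769))
bar z 51.432899856478386
bar z 51.42843475719293
bar z 51.31781153923821
t 24.48 case [-185.6    2.2  177.3] F [1.1 0.2 0.2] w 0.5 tau -0.1
```

View pics/t31.png

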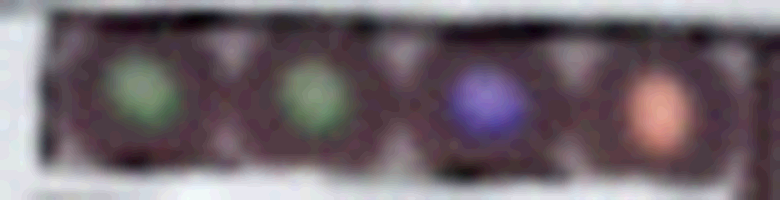

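```bash
python3 - <<'E'
from h import *
for u,v in ((226,166.5),(243,167.2),(260.5,167.8),(277.5,168.7)): print(w2c(ray("top",u,v,24)).round(1))
E
```

```text
[78.5 95.6 24. ]
[78.2 63.2 24. ]
[78.1 29.9 24. ]
[77.4 -2.5 24. ]
```

All four jars measure at x ≈ 77–78.5 mm, and the lid is level with its bar at 51.4 mm. I'm handing the job in.

```bash
python3 -c "
from cell import bot
print(bot.finish_job())"
```

```text
the job is handed in; nothing more can be done
None
```

The four jars are back in one straight row against the back wall, the lid is shut and level on its catch, and the job is handed in. It took about 24.5 s of the 66 s allowed.

**What I did:**
- **Jars:** I pushed each jar to the back with the fingers tilted about 32° under the lid: peach, green, blue, then the second green. I stopped each push when the contact force rose (2–10 N). The orange look-alike outside the case was left alone.
- **Lid:** I swung it down from behind by its front bar. The catch pin had started out, standing at z ≈ 48 mm. One press of up to about 7 N took the lid to −0.018 rad. I then let go and moved clear.

**Last checks:**
- **Row:** jar centres seen through the lid are at x = 78.5, 78.2, 78.1 and 77.4 mm and y = 95.6, 63.2, 29.9 and −2.5 mm in the case frame. The target x range is 73.5 to 83 mm.
- **Lid:** the front bar is at 51.3–51.4 mm (shut is 51 mm), which puts the lid at 0.000 to 0.001 rad. The robot touches nothing.
- **Other things:** the loupe, stones and marker look unmoved in the pictures; I did not measure them.

**What disagreed:**
- **Finger tips:** both cameras showed the tips about 34 mm short of the reported tool point. With the tool point at z = 4.5 mm, below the felt, there was no contact force, so I worked from the camera offset. Lid contact later suggested about 30 mm.
- **Wrist limit:** the first approach ran into the last joint's range, so I turned the tool 180°.
- **Lid swing:** the lid moved ahead of the finger on the way down and came to rest on the sprung-out pin before I pressed it.

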